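# Image the three clear sides of resin-cast root specimens

## Robot

A 6-joint arm with a two-finger parallel gripper is mounted at the origin on a cart in front of the work surface, level with it; the furniture and walls round the work are solid. World frame = base frame: x ahead of the robot, y to its left, z up, the work surface at z = 0. Lengths are in m, angles in rad, forces in N, time in s.
With the tool pointing down it reaches from about 0.35 to 0.85 m from the base axis. Payload 8.1 kg.
Tool frame: the origin (TCP) lies at the very end of the fingers, on their centre line; the grasp point (between the pads) lies 19 mm behind it; y points along the fingers, x is the direction in which the jaws open and shut, and the axes are right-handed (so a half turn about y gives the same grasp; the last joint's range is limited). The gripper opens to 85 mm and grips with 20 to 120 N. Pads are 22 mm wide; open, the fingers measure 114 mm over their backs; the gripper's body (76 mm by 85 mm) begins 54 mm behind the grasp point. The pads swing forward as they close: fully open they stand 13 mm farther back than shut.
Start: joints at [1.078, 0.13, 1.488, -0, 1.523, -0.085], TCP at [0.238, 0.551, 0.231] pointing down, gripper open.
Joint ranges: [-2.96, 2.96], [-0.89, 2.26], [0.02, 2.5], [-1.34, 4.48], [0, 2.73], [-2.66, 2.66]. Speed limits (rad/s): [2.39, 2.39, 2.79, 3.14, 3.14, 3.14].

## Interface

Orientations are given as a rotation vector (axis times angle).
In Python, from station import get_obs, snapshot, get_calibration, hand_in gives the robot as it stands.
- The arm moves only by the tool servo_tool, never from a script. Its argument "motion" is a list that holds one entry, the list of rows, each a list of 4 numbers: the shift along the world's x, y, z as a fraction of full scale, then the turn about the world's z as a fraction of full scale. In form: [[[x, y, z, spin], ...]]. A call has 1 to 10 rows; each row shifts and turns the commanded pose from where the row before left it; what a row does not reach is not made up. Full scale, the value 1, is 0.3 m for a shift and 60 degrees for a turn. A row lasts 1/8 s, in which the tool goes at most 62.5 mm and 10.7 degrees, less where a joint would pass 70% of its speed; a pose out of reach is approached as far as the arm can. A call with a number of a shift or a turn outside -1 to 1 is refused whole. A call with a gripper value outside its range is refused whole. "grip" is the gripper's target within -1 to 1 (fully open at 1, half-way at 0, shut at -1), set as the call begins (left out, the last holds). The fingers move at their own pace and stop on an object; "grip_force" is the grip in N (left out, the last holds). Time passes only in rows, so rows that do not move let the fingers close. It gives the time, the measured TCP pose, the force and the opening at its end, in the units of the state.
- get_obs(): the state, without advancing time (a new reading comes with each control period).
- snapshot(name): name is "scene" or "side" or "wrist"; returns (picture, depth): 480x640x3 uint8, red, green, blue; 480x640 float32, m along the optical axis (not along the pixel's ray), 0 where there is no reading.
- get_calibration(name): a dict with "fov_y" (degrees; the focal length in pixels is half the picture's height over the tangent of half this angle, whatever the lens; pixels are square), "cx", "cy" (the principal point, pixels), "R" (3x3) and "t" (3): a world point X has camera coordinates R X + t; the wrist camera has in their place "hand_eye" (4x4, takes a point from camera to tool coordinates, whose origin is the TCP and whose axes are the tool frame's). Camera axes: x right, y down, z forward; pixel columns grow to the right and rows downward; lengths in m; the calibration is good to about 2 mm. The wrist camera is an equidistant fisheye: a pixel r from the principal point sees the ray r / f radians off the axis. A picture is of the moment at which its call begins: read the wrist's pose just before it. get_calibration takes no time and is no camera call.
- hand_in(): hands the job in, once; it reports no verdict.
The state is a dict: "time": time; "q": joint angles; "dq": joint speeds; "joint_efforts": joint torques, N m; "position": TCP position; "orientation": TCP orientation; "contact_force": force on the tool from outside, world axes, zero at the start; "moment": the same for the moment, N m; "width": finger opening in m.
Only numpy, scipy, OpenCV 4.12 (cv2) and the standard library are available. Lean on these libraries where they do the work, as an engineer would, in place of code of your own. Each camera call takes 0.05 s, during which the arm holds its last target.

## Task

Press the imager's record button fully down and let it up to open a new series, then image the two or three resin-cast root blocks on the worktop, tallest first: hold each one upright and press its left side, then its front, then its right side flat and centred against the imager's rubber ring, pushing the sprung ring fully in, without force, for half a second each (the front is the side opposite the white back; left and right as you see them when facing the front). When a block has its three exposures, stand it upright on the floor of the cream tray nearest to them (not the one far to the right), any way round, so that all the blocks end up there. Leave the dropper bottle, the dish of seeds and the beaker where they are, and check your work, for a block may get shifted meanwhile.

Things in the scene. Friction and masses are not known exactly. Their poses are not given: they have to be found in the camera images.
- tall_block: tall root specimen: a root cast in a clear resin block with a 12 mm steel foot, 48 x 48 mm and 92 mm high, with a black square grip 24 x 24 mm standing 32 mm further up from the middle of its top (overall 124 mm). About 0.45 kg, stands free on the worktop at the start. Origin: centre of the underside; z up. Its back (+x) is covered by an opaque white panel; front = -x. Seen by someone who faces the front, the left side is +y and the right side is -y. May be absent.
- tall_block_left (a point): centre of the left side of the tall block, on its surface: 24 mm from the block's axis towards +y, 46 mm above its underside; axes as the block's
- tall_block_front (a point): centre of the front side of the tall block, on its surface: 24 mm from the block's axis towards -x, 46 mm above its underside; axes as the block's
- tall_block_right (a point): centre of the right side of the tall block, on its surface: 24 mm from the block's axis towards -y, 46 mm above its underside; axes as the block's
- middle_block: middle root specimen: a root cast in a clear resin block with a 12 mm steel foot, 48 x 48 mm and 76 mm high, with a black square grip 24 x 24 mm standing 32 mm further up from the middle of its top (overall 108 mm). About 0.41 kg, stands free on the worktop at the start. Origin: centre of the underside; z up. Its back (+x) is covered by an opaque white panel; front = -x. Seen by someone who faces the front, the left side is +y and the right side is -y. May be absent.
- middle_block_left (a point): centre of the left side of the middle block, on its surface: 24 mm from the block's axis towards +y, 38 mm above its underside; axes as the block's
- middle_block_front (a point): centre of the front side of the middle block, on its surface: 24 mm from the block's axis towards -x, 38 mm above its underside; axes as the block's
- middle_block_right (a point): centre of the right side of the middle block, on its surface: 24 mm from the block's axis towards -y, 38 mm above its underside; axes as the block's
- short_block: short root specimen: a root cast in a clear resin block with a 12 mm steel foot, 48 x 48 mm and 60 mm high, with a black square grip 24 x 24 mm standing 32 mm further up from the middle of its top (overall 92 mm). About 0.36 kg, stands free on the worktop at the start. Origin: centre of the underside; z up. Its back (+x) is covered by an opaque white panel; front = -x. Seen by someone who faces the front, the left side is +y and the right side is -y. May be absent.
- short_block_left (a point): centre of the left side of the short block, on its surface: 24 mm from the block's axis towards +y, 30 mm above its underside; axes as the block's
- short_block_front (a point): centre of the front side of the short block, on its surface: 24 mm from the block's axis towards -x, 30 mm above its underside; axes as the block's
- short_block_right (a point): centre of the right side of the short block, on its surface: 24 mm from the block's axis towards -y, 30 mm above its underside; axes as the block's
- ring (a joint): how far the imager's black rubber ring is pushed in, m: 0 = out, 0.008 = at its stop; the exposure fires from 0.0055 on. It springs back when released; the spring pushes with 1 N at the start and 3.4 N at the stop
- ring_face (a point): centre of the front plane of the imager's ring (41 mm across, axis level, 62 mm above the worktop); moves with the ring. Its x axis points into the imager, along the push; z up. The ring stands out 35 mm from the front of the housing
- imager: contact imager, fixed to the worktop: white housing 130 mm deep (x), 100 mm wide (y), 97 mm high; origin under its centre, x from its front to its back, so the ring looks along its -x; the ring's front plane lies at x = -0.100 when out, at -0.092 when pushed to its stop. A black adaptor (95 x 48 x 29 mm) lies beside it, 190 mm from its centre towards its -y
- record (a joint): travel of the record button, m: 0 = up, 0.005 = fully down (4 N); counts as pressed from 0.004. It springs back up
- record_top (a point): centre of the top of the round black record button (26 mm across) on top of the imager's housing; pressed straight down
- tray: cream tray to the right of the blocks, fixed to the worktop (another like it far to the right has no part in the job), 141 x 214 mm over the rim, 40 mm high, filter papers on its floor. Inside: 108 mm along its x, 180 mm along its y; inner floor 2 mm above the origin, which lies under its centre
- microscope: microscope, stays put in the middle of the worktop; origin under its middle. Foot 90 mm towards the robot and 153 mm away from it, 140 mm wide; its eyepieces overhang 154 mm towards the robot at 280 to 340 mm height, 100 mm wide: keep the arm clear of them
- dropper_bottle: dropper bottle, 33 mm across, 95 mm high, bystander; origin at the underside
- seed_dish: small dish of brown seeds, 55 mm across, 17 mm high, bystander; origin at the underside
- beaker: small beaker, 46 mm across, 92 mm high with the dropper in it, bystander; origin at the underside

How it is judged:
On the way, in this order (a step that is already met when the one before it is completed fails the run):
1. the record button is pressed fully down (value of joint record above 0.004 m), for 0.1 s.
2. the left side of the tall block is held flat and centred on the imager's ring, the ring pushed in at least 5.5 mm (x of tall_block_left in the frame of imager above -0.0945 m and distance between tall_block_left and ring_face below 0.009 m and angle between the y axis of tall_block and the x axis of ring_face, either way round below 0.12 rad and angle between tall_block's own z axis and vertical below 0.12 rad), for 0.3 s.
3. the front side of the tall block is held flat and centred on the imager's ring, the ring pushed in at least 5.5 mm (x of tall_block_front in the frame of imager above -0.0945 m and distance between tall_block_front and ring_face below 0.009 m and angle between the x axis of tall_block and the x axis of ring_face, either way round below 0.12 rad and angle between tall_block's own z axis and vertical below 0.12 rad), for 0.3 s.
4. the right side of the tall block is held flat and centred on the imager's ring, the ring pushed in at least 5.5 mm (x of tall_block_right in the frame of imager above -0.0945 m and distance between tall_block_right and ring_face below 0.009 m and angle between the y axis of tall_block and the x axis of ring_face, either way round below 0.12 rad and angle between tall_block's own z axis and vertical below 0.12 rad), for 0.3 s.
5. the left side of the middle block is held flat and centred on the imager's ring, the ring pushed in at least 5.5 mm (x of middle_block_left in the frame of imager above -0.0945 m and distance between middle_block_left and ring_face below 0.009 m and angle between the y axis of middle_block and the x axis of ring_face, either way round below 0.12 rad and angle between middle_block's own z axis and vertical below 0.12 rad), for 0.3 s.
6. the front side of the middle block is held flat and centred on the imager's ring, the ring pushed in at least 5.5 mm (x of middle_block_front in the frame of imager above -0.0945 m and distance between middle_block_front and ring_face below 0.009 m and angle between the x axis of middle_block and the x axis of ring_face, either way round below 0.12 rad and angle between middle_block's own z axis and vertical below 0.12 rad), for 0.3 s.
7. the right side of the middle block is held flat and centred on the imager's ring, the ring pushed in at least 5.5 mm (x of middle_block_right in the frame of imager above -0.0945 m and distance between middle_block_right and ring_face below 0.009 m and angle between the y axis of middle_block and the x axis of ring_face, either way round below 0.12 rad and angle between middle_block's own z axis and vertical below 0.12 rad), for 0.3 s.
8. the left side of the short block is held flat and centred on the imager's ring, the ring pushed in at least 5.5 mm (x of short_block_left in the frame of imager above -0.0945 m and distance between short_block_left and ring_face below 0.009 m and angle between the y axis of short_block and the x axis of ring_face, either way round below 0.12 rad and angle between short_block's own z axis and vertical below 0.12 rad), for 0.3 s.
9. the front side of the short block is held flat and centred on the imager's ring, the ring pushed in at least 5.5 mm (x of short_block_front in the frame of imager above -0.0945 m and distance between short_block_front and ring_face below 0.009 m and angle between the x axis of short_block and the x axis of ring_face, either way round below 0.12 rad and angle between short_block's own z axis and vertical below 0.12 rad), for 0.3 s.
10. the right side of the short block is held flat and centred on the imager's ring, the ring pushed in at least 5.5 mm (x of short_block_right in the frame of imager above -0.0945 m and distance between short_block_right and ring_face below 0.009 m and angle between the y axis of short_block and the x axis of ring_face, either way round below 0.12 rad and angle between short_block's own z axis and vertical below 0.12 rad), for 0.3 s.
At the end, for the whole second after the job is handed in: every block present stands upright (within 0.1 rad) and at rest on the floor of the cream tray (underside within 6 mm of the floor, between its walls), the record button is up and the ring is out (value of joint each of record, ring below 0.001 m and x of tall_block in the frame of tray between -0.04 and 0.04 m and y of tall_block in the frame of tray between -0.075 and 0.075 m and z of each of tall_block, middle_block, short_block in the frame of tray below 0.008 m and angle between each of tall_block, middle_block, short_block's own z axis and vertical below 0.1 rad and linear speed of each of tall_block, middle_block, short_block below 0.02 m/s and x of middle_block in the frame of tray between -0.04 and 0.04 m and y of middle_block in the frame of tray between -0.075 and 0.075 m and x of short_block in the frame of tray between -0.04 and 0.04 m and y of short_block in the frame of tray between -0.075 and 0.075 m); the robot touches nothing.
It fails at once if the dropper bottle is moved more than 3 cm (distance of dropper_bottle from where it was at the start of the episode above 0.03 m).
It fails at once if the seed dish is moved more than 3 cm (distance of seed_dish from where it was at the start of the episode above 0.03 m).
It fails at once if the beaker is moved more than 3 cm (distance of beaker from where it was at the start of the episode above 0.03 m).
It fails at once if a block is pushed against the imager with more than 40 N (contact force between any of tall_block, middle_block, short_block and imager above 40 N).
Of tall_block, middle_block, short_block only 2 to 3 are there at a start; the rules pass over those that are not, and their reading is None.
At some moment in a run one of tall_block, middle_block, short_block may be knocked a few centimetres aside while the robot is not near it.
It also fails if it takes over 210 s, if anything falls off the work surface, if the arm or the gripper's body presses on something with over 40 N, if the wrist force passes 120 N, or if a joint passes its speed limit or range.

## Working session

There is one attempt and no reset: what is moved stays moved. The work goes in short steps, Python scripts to look and compute and a tool call to move; the robot and the scene stay as the last step left them, time stands still between calls to the robot, and variables do not carry over. Pictures are saved under pics/ and viewed, and the job is handed in when it is done.

Besides the shell and the picture viewer there is one more tool, called after ">>>" as name(argument=value, ...) on one line, values as JSON. servo_tool: Moves the arm, as the interface text tells. Shift numbers are shares of 0.3 m and turn numbers shares of 60 degrees, none past 1 either way. Its arguments: {"type":"object","properties":{"motion":{"type":"array"},"grip":{"type":"number"},"grip_force":{"type":"number"}},"required":["motion"]}

```bash
ls -la; mkdir -p pics; python3 - <<'E'
from station import *
import cv2
print(get_obs())
for n in ("scene","side"):
    p,d=snapshot(n); cv2.imwrite(f"pics/{n}0.png",p[:,:,::-1]); 
    import numpy as np; np.save(f"pics/{n}0.npy",d)
    print(n,get_calibration(n))
p,d=snapshot("wrist"); cv2.imwrite("pics/wrist0.png",p[:,:,::-1]); print(get_calibration("wrist"))
E
```

```text
total 12
drwxr-xr-x  3 agent agent 4096 Dec  7 02:09 .
drwxr-xr-x 23 root  root  4096 Dec  7 02:09 ..
drwxr-xr-x  2 agent agent 4096 Dec  7 02:09 pics
{'time': 0.0, 'q': array([ 1.07757989e+00,  1.31177415e-01,  1.48927456e+00, -1.97778437e-06,
        1.52296964e+00, -8.54050983e-02]), 'dq': array([-2.45478525e-05, -7.70529918e-04,  1.50532040e-03, -5.22886093e-04,
        4.04583763e-04, -2.34089719e-04]), 'joint_efforts': array([ 1.45083846e-03, -5.69381583e+01, -5.00568616e+01,  1.62129213e-04,
        1.43467335e-02,  7.88425223e-05]), 'position': array([0.23768818, 0.55032675, 0.23023729]), 'orientation': array([-1.37586097, -0.9025641 ,  0.90520949]), 'contact_force': array([ 0.32151702,  0.13069229, -0.34144961]), 'moment': array([-0.01236461, -0.01214734,  0.00678615]), 'width': 0.08469247302032287}
scene {'fov_y': 57.175835168514595, 'cx': 328.0918807084915, 'cy': 246.2700189337231, 'R': array([[ 0.78768079, -0.61602338,  0.00861195],
       [-0.37260018, -0.48746596, -0.78964932],
       [ 0.49064048,  0.61878279, -0.61349799]]), 't': array([-0.45510238,  0.27583727,  0.86224579])}
side {'fov_y': 44.269977264612734, 'cx': 330.68669326688666, 'cy': 228.33642288991317, 'R': array([[-0.99618058,  0.08690352, -0.00848658],
       [ 0.04463011,  0.42322728, -0.90492366],
       [-0.0750493 , -0.90184613, -0.42548931]]), 't': array([0.52416631, 0.05969135, 1.41472863])}
{'fov_y': 65.70646984690485, 'cx': 319.9350653022525, 'cy': 240.7161715156342, 'hand_eye': array([[ 9.99999643e-01, -7.39582379e-04,  4.09464832e-04,
        -4.95377453e-04],
       [-5.94771188e-04, -2.71323336e-01,  9.62488075e-01,
        -1.42302477e-01],
       [-6.00741856e-04, -9.62487974e-01, -2.71323679e-01,
         7.00547686e-02],
       [ 0.00000000e+00,  0.00000000e+00,  0.00000000e+00,
         1.00000000e+00]])}
```

View pics/scene0.png

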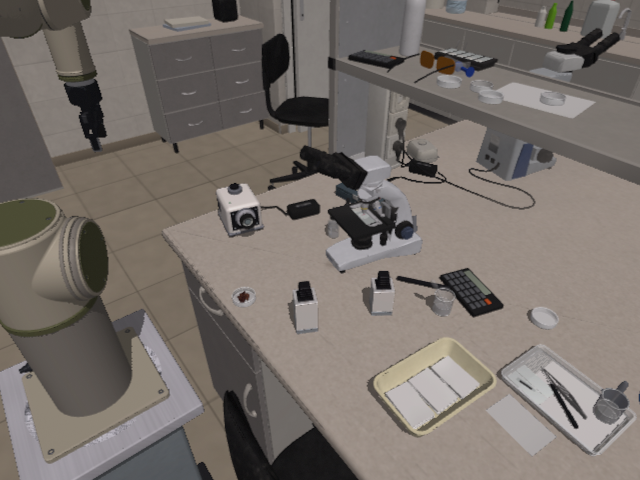

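View pics/side0.png

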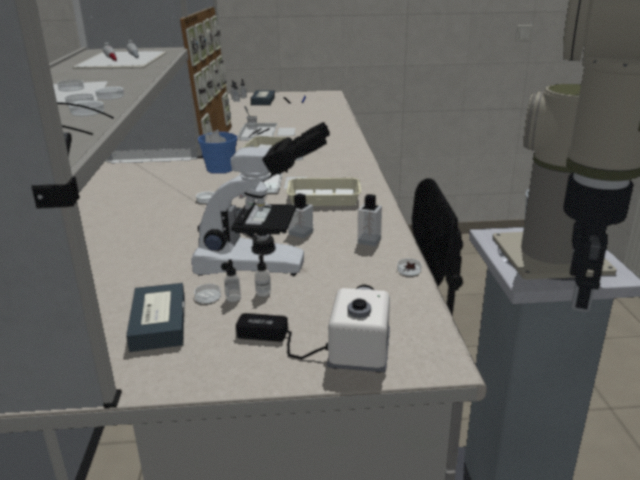

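View pics/wrist0.png

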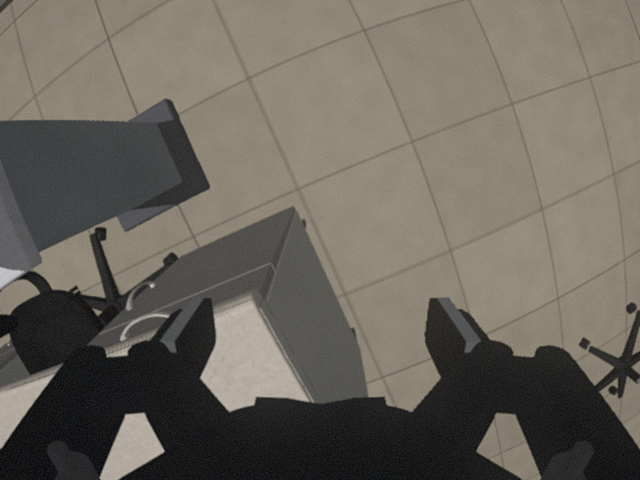

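```bash
cat > h.py <<'E'
import numpy as np, cv2
from station import *
from scipy.spatial.transform import Rotation as Rt
def cal(n):
    c=get_calibration(n); f=240/np.tan(np.radians(c['fov_y']/2)); return c,f
def back(n,u,v,d):
    c,f=cal(n); X=np.stack([(u-c['cx'])/f*d,(v-c['cy'])/f*d,d*np.ones_like(d)],-1); return (X-c['t'])@c['R']
def proj(n,X):
    c,f=cal(n); p=np.asarray(X)@c['R'].T+c['t']; return np.stack([c['cx']+f*p[...,0]/p[...,2],c['cy']+f*p[...,1]/p[...,2]],-1)
def onz(n,u,v,z):
    c,f=cal(n); C=-c['R'].T@c['t']; r=c['R'].T@np.array([(u-c['cx'])/f,(v-c['cy'])/f,1]); return C+r*(z-C[2])/r[2]
def cloud(n,d):
    v,u=np.mgrid[0:480,0:640].astype(float); return back(n,u,v,d)
def wproj(pos,ori,X):
    c,f=cal('wrist'); T=c['hand_eye']; R=Rt.from_rotvec(ori).as_matrix()
    Xt=(np.asarray(X)-pos)@R; Xc=(Xt-T[:3,3])@T[:3,:3]
    th=np.arctan2(np.hypot(Xc[...,0],Xc[...,1]),Xc[...,2]); ph=np.arctan2(Xc[...,1],Xc[...,0])
    return np.stack([c['cx']+f*th*np.cos(ph),c['cy']+f*th*np.sin(ph)],-1)
def wcloud(pos,ori,d):
    c,f=cal('wrist'); T=c['hand_eye']; R=Rt.from_rotvec(ori).as_matrix()
    v,u=np.mgrid[0:480,0:640].astype(float); x=u-c['cx'];y=v-c['cy']; r=np.hypot(x,y)+1e-9; th=r/f
    k=np.tan(np.minimum(th,1.5))/r*d
    Xc=np.stack([x*k,y*k,d],-1); return (Xc@T[:3,:3].T+T[:3,3])@R.T+pos
def shot(n,name):
    o=get_obs(); p,d=snapshot(n); cv2.imwrite(f"pics/{name}.png",p[:,:,::-1]); np.savez(f"pics/{name}.npz",d=d,pos=o['position'],ori=o['orientation'],p=p); return o,p,d
def crop(src,dst,x,y,w,h,s):
    im=cv2.imread(f"pics/{src}.png")[y:y+h,x:x+w]; cv2.imwrite(f"pics/{dst}.png",cv2.resize(im,None,fx=s,fy=s,interpolation=cv2.INTER_CUBIC))
E
python3 - <<'E'
from h import *
a=cv2.imread("pics/scene0.png")
def c(x,y,w,h,s): return cv2.resize(a[y:y+h,x:x+w],None,fx=s,fy=s,interpolation=cv2.INTER_CUBIC)
cv2.imwrite("pics/c1.png",c(200,170,130,80,6))
cv2.imwrite("pics/c2.png",c(280,260,130,80,6))
d=np.load("pics/scene0.npy"); P=cloud("scene",d)
for u,v in [(236,189),(240,205),(244,220),(305,286),(307,310),(382,273),(382,295),(382,300),(432,385),(400,382),(300,245),(245,297),(443,303),(333,230)]:
    print(u,v,P[v,u].round(3))
print(Rt.from_rotvec(get_obs()['orientation']).as_matrix().round(3))
for n in("scene","side"):
  c_=get_calibration(n);print((-c_['R'].T@c_['t']).round(3))
# heightmap topdown
m=(d>0)&(P[...,2]>0.008)&(P[...,2]<0.4)
H=np.zeros((600,800,3),np.uint8)
img=np.load("pics/scene0.npy")
pts=P[(d>0)&(P[...,2]>-0.02)&(P[...,2]<0.4)]; col=a[(d>0)&(P[...,2]>-0.02)&(P[...,2]<0.4)]
o=np.argsort(pts[:,2]); 
for p,cc in zip(pts[o],col[o]):
    x=int((0.7-p[1])*500); y=int((1.1-p[0])*500)
    if 0<=x<799 and 0<=y<599: H[y:y+2,x:x+2]=cc
for k in range(-8,8):
    cv2.line(H,(int((0.7-k*.1)*500),0),(int((0.7-k*.1)*500),5),(0,0,255))
cv2.imwrite("pics/top0.png",H)
E
```

```text
236 189 [0.506 0.335 0.11 ]
240 205 [0.484 0.275 0.095]
244 220 [0.471 0.234 0.073]
305 286 [ 0.418 -0.125  0.125]
307 310 [ 0.411 -0.14   0.07 ]
382 273 [ 0.588 -0.179  0.108]
382 295 [ 0.572 -0.201  0.067]
382 300 [ 0.574 -0.201  0.05 ]
432 385 [ 0.519 -0.404  0.011]
400 382 [ 0.48  -0.358  0.002]
300 245 [ 0.584  0.135 -0.005]
245 297 [0.351 0.031 0.012]
443 303 [ 0.68  -0.288  0.044]
333 230 [0.671 0.098 0.03 ]
[[ 0.397 -0.001 -0.918]
 [ 0.918 -0.001  0.397]
 [-0.001 -1.     0.   ]]
[ 0.038 -0.679  0.751]
[0.626 1.205 0.66 ]
```

View pics/c1.png

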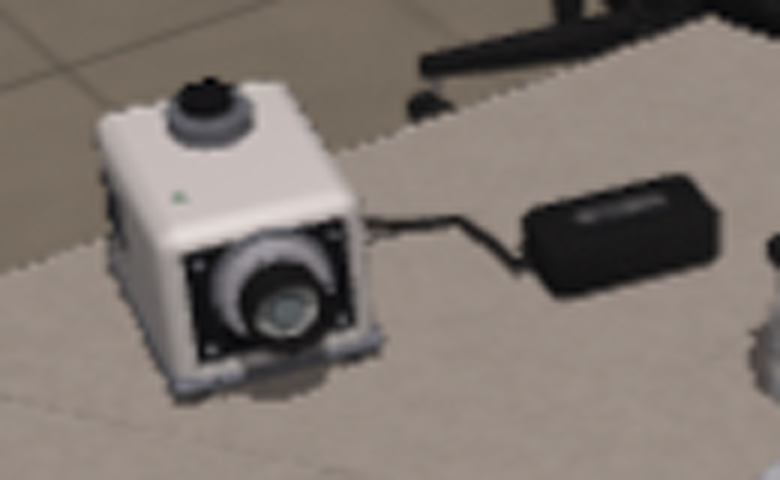

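View pics/c2.png

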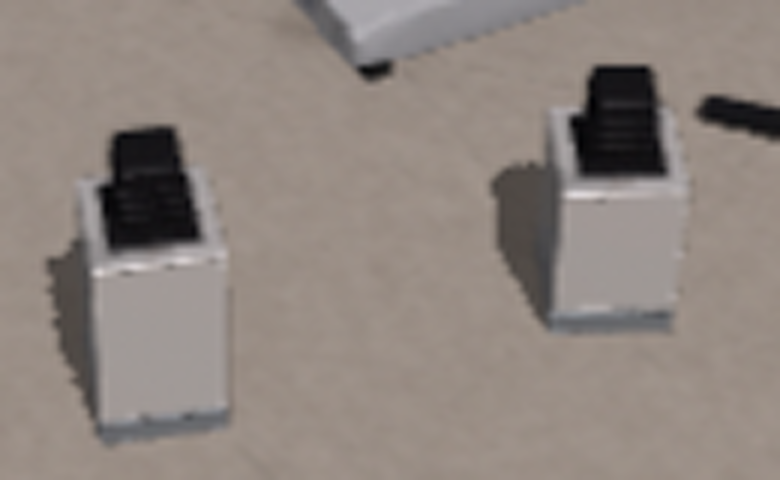

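View pics/top0.png

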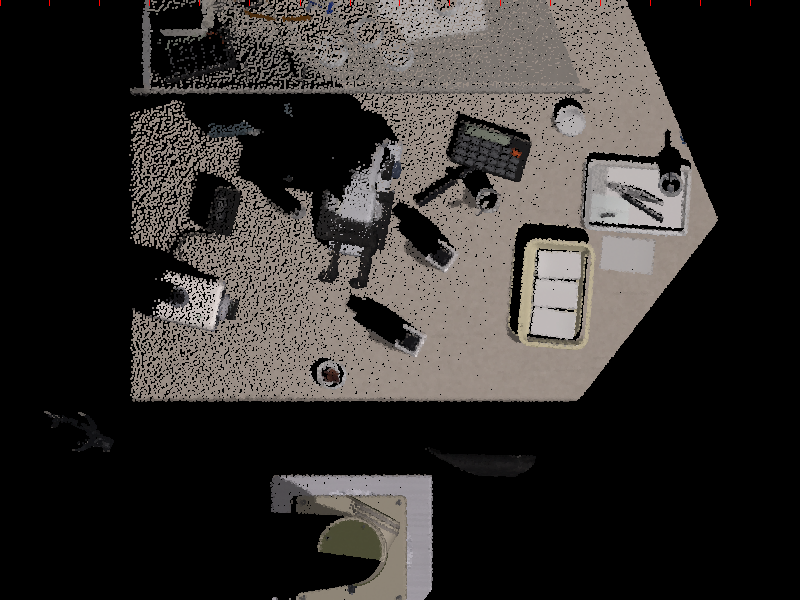

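```bash
python3 - <<'E'
from h import *
for n in("scene","side"):
    d=np.load(f"pics/{n}0.npy"); P=cloud(n,d)
    a=cv2.imread(f"pics/{n}0.png")
    m=(d>0)&(P[...,0]>0.42)&(P[...,0]<0.62)&(P[...,1]>0.2)&(P[...,1]<0.45)
    t=m&(abs(P[...,2]-0.097)<0.006)
    pts=P[t][:,:2].astype(np.float32); print(n,len(pts),np.median(P[t][:,2]))
    r=cv2.minAreaRect(pts*1000); print(r)
    b=m&(P[...,2]>0.103)&(P[...,2]<0.13); q=P[b]; print("button",len(q),q.mean(0),q.min(0),q.max(0))
    # table level
    tb=(d>0)&(abs(P[...,2])<0.02)&(P[...,0]>0.35)&(P[...,0]<0.6)&(P[...,1]<0.2)&(P[...,1]>0.0)
    print("table z",np.median(P[tb][:,2]))
    # front ring etc
    for nm,x0,x1,y0,y1 in (("A",0.38,0.48,-0.2,-0.08),("B",0.54,0.64,-0.25,-0.13)):
        m=(d>0)&(P[...,0]>x0)&(P[...,0]<x1)&(P[...,1]>y0)&(P[...,1]<y1)&(P[...,2]>0.02)
        q=P[m]; print(nm,len(q),q.min(0).round(3),q.max(0).round(3))
        h=np.histogram(q[:,2],bins=np.arange(0.02,0.14,0.004)); print(h[0])
E
```

```text
scene 663 0.09569806071525354
((502.45831298828125, 326.2899169921875), (127.76129150390625, 93.99484252929688), 77.14539337158203)
button 112 [0.50479907 0.34057389 0.11094789] [0.48739556 0.32418351 0.1031476 ] [0.52796715 0.36608247 0.119235  ]
table z -0.0007459177769877446
A 974 [ 0.388 -0.152  0.02 ] [ 0.451 -0.089  0.127]
[ 38  22  32  24  33  33  31  29  28  26  33  34  31  33  32  34  32 159
  89  16  21  15  19  22  15  75  18   0   0]
B 806 [ 0.556 -0.217  0.02 ] [ 0.622 -0.151  0.11 ]
[ 29  34  26  28  28  34  34  30  31  28  36  29  36 139  83  16  16  16
  18  17  18  66  14   0   0   0   0   0   0]
side 1684 0.09461512323215082
((502.5428161621094, 331.4695129394531), (126.19341278076172, 94.77985382080078), 77.11199188232422)
button 297 [0.50834514 0.35659377 0.11009731] [0.48776699 0.33330617 0.10304658] [0.52808604 0.37146744 0.11940695]
table z -0.0022220821197067296
A 865 [ 0.388 -0.139  0.02 ] [ 0.452 -0.08   0.123]
[29 39 31 40 30 42 34 34 35 34 40 31 35 32 37 50 32 87 27 20 19 16 18 18
 23 32  0  0  0]
B 611 [ 0.557 -0.199  0.02 ] [ 0.618 -0.142  0.107]
[33 36 41 27 32 29 30 25 31 27 23 26 34 60 16 17 18 23 15 19 25 24  0  0
  0  0  0  0  0]
```

```bash
python3 - <<'E'
from h import *
crop("side0","c3",320,270,80,110,5)
crop("side0","c4",270,180,130,80,6)
crop("scene0","c5",360,330,150,110,5)
E
```

```text
(no output)
```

View pics/c3.png

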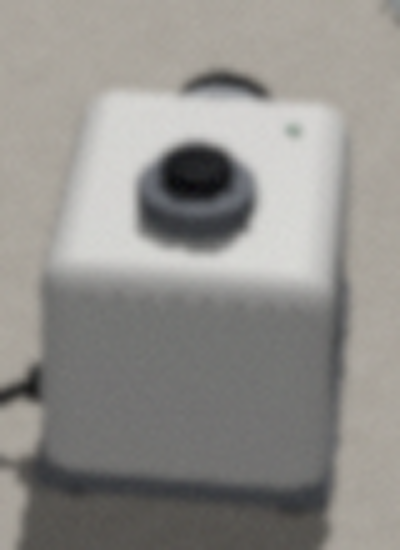

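View pics/c4.png

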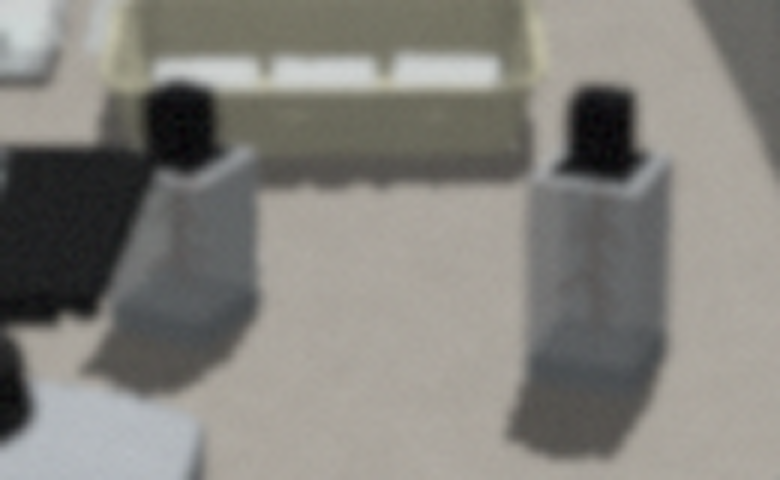

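View pics/c5.png

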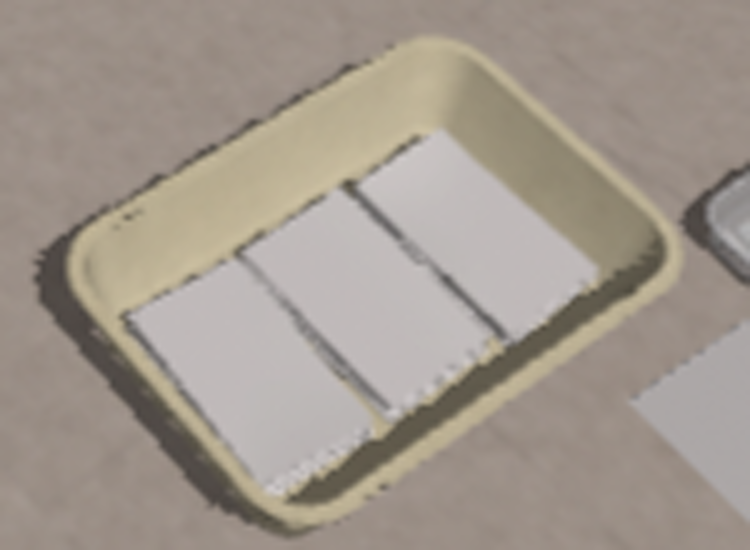

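>>> servo_tool(motion=[[[0.14, -0.1, 0.05, 0], [0.14, -0.1, 0.05, 0], [0.14, -0.1, 0.05, 0], [0.14, -0.1, 0.05, 0], [0.14, -0.1, 0.05, 0], [0.14, -0.1, 0, 0], [0.04, -0.06, 0, 0], [0, 0, 0, 0], [0, 0, 0, 0]]], grip=-1, grip_force=30)

```text
time: 1.27
position: [0.501, 0.3535, 0.306]
orientation: [-1.374, -0.904, 0.905]
contact_force: [-0.7, -0.7, -0.3]
width: 0.0003
```

```bash
python3 - <<'E'
from h import *
d=np.load("pics/scene0.npy"); P=cloud("scene",d)
m=(d>0)&(P[...,2]>0.2)&(P[...,2]<0.4)&(P[...,0]>0.3)&(P[...,0]<0.8)&(abs(P[...,1])<0.3)
q=P[m]; print("scope high",q.min(0),q.max(0))
o,p,d=shot("wrist","w1"); print(o['position'],o['contact_force'],o['width'],o['q'])
E
```

```text
scope high [ 0.5249249  -0.05782462  0.20001096] [0.76298263 0.06314392 0.33843078]
[0.50099551 0.35349853 0.30603526] [-0.71616767 -0.73168062 -0.29947526] 0.0002779888254629864 [ 5.30501525e-01  1.48316706e-01  1.33373834e+00  6.18349508e-04
  1.66017161e+00 -6.33143518e-01]
```

View pics/w1.png

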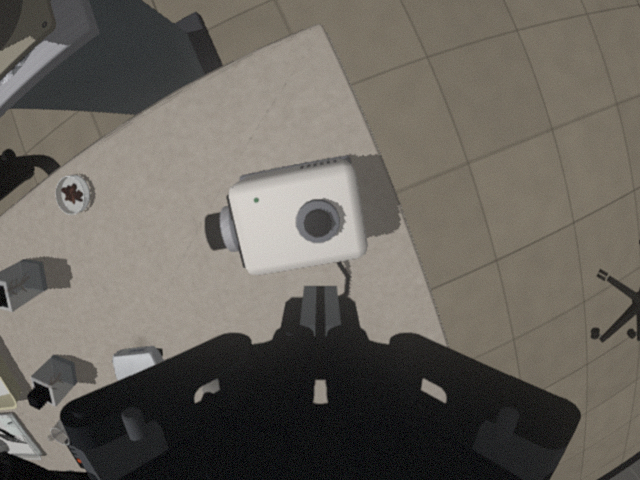

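```bash
python3 - <<'E'
from h import *
z=np.load("pics/w1.npz"); d=z['d']; P=wcloud(z['pos'],z['ori'],d)
m=(d>0)&(P[...,2]>0.103)&(P[...,2]<0.135)&(P[...,0]>0.4)&(P[...,0]<0.6)&(P[...,1]>0.25)&(P[...,1]<0.43)
vv,uu=np.where(m); print(uu.min(),uu.max(),vv.min(),vv.max())
print("button/collar",P[m].mean(0),P[m].min(0),P[m].max(0))
t=m&(P[...,2]>0.115); print(P[t].mean(0),t.sum(), (P[t].min(0)+P[t].max(0))/2)
m=(d>0)&(abs(P[...,2]-0.097)<0.004)&(P[...,0]>0.4)&(P[...,0]<0.6)&(P[...,1]>0.22)&(P[...,1]<0.43)
print(np.median(P[m][:,2]),cv2.minAreaRect((P[m][:,:2]*1000).astype(np.float32)))
m=(d>0)&(P[...,2]>0.03)&(P[...,2]<0.092)&(P[...,0]>0.43)&(P[...,0]<0.54)&(P[...,1]>0.19)&(P[...,1]<0.263)
q=P[m]; print("ring",q.min(0),q.max(0)); r=cv2.minAreaRect((q[:,:2]*1000).astype(np.float32)); print(r)
tb=(d>0)&(abs(P[...,2])<0.02);print("table",np.median(P[tb][:,2]))
crop("w1","c6",190,150,200,140,4)
E
```

```text
296 339 200 242
button/collar [0.50506879 0.34893265 0.11213413] [0.48547731 0.3275822  0.10302139] [0.52691302 0.36867486 0.11997717]
[0.50599227 0.34812795 0.1175617 ] 576 [0.50635896 0.34803894 0.11751054]
0.09647576011243765 ((501.9847412109375, 328.86981201171875), (124.01993560791016, 94.1864242553711), 76.97492980957031)
ring [0.4598143  0.2267123  0.05786806] [0.53262965 0.262966   0.09183361]
((495.870361328125, 244.85157775878906), (36.22565460205078, 72.69073486328125), 88.59495544433594)
table -0.00027391321203038
```

View pics/c6.png

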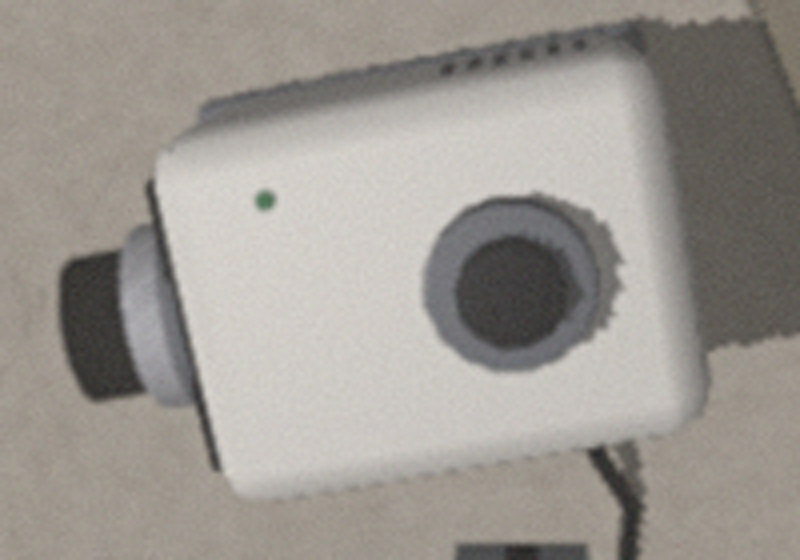

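>>> servo_tool(motion=[[[0.017, -0.018, -0.15, 0], [0, 0, -0.15, 0], [0, 0, -0.15, 0], [0, 0, -0.13, 0], [0, 0, 0, 0], [0, 0, -0.02, 0], [0, 0, 0, 0]]])

```text
time: 2.2
position: [0.5078, 0.3483, 0.1283]
orientation: [-1.375, -0.907, 0.902]
contact_force: [0.5, -0.2, -0.3]
width: -0.0001
```

>>> servo_tool(motion=[[[0, 0, -0.02, 0], [0, 0, -0.01, 0], [0, 0, -0.01, 0], [0, 0, 0, 0], [0, 0, 0, 0]]])

```text
time: 2.82
position: [0.5073, 0.3475, 0.1147]
orientation: [-1.375, -0.904, 0.903]
contact_force: [0.3, -0.4, 2.8]
width: -0.0001
```

>>> servo_tool(motion=[[[0, 0, -0.01, 0], [0, 0, -0.005, 0], [0, 0, 0, 0], [0, 0, 0, 0]]])

```text
time: 3.32
position: [0.5075, 0.3477, 0.1127]
orientation: [-1.375, -0.905, 0.903]
contact_force: [-8.2, -5.1, 21.4]
width: -0.0006
```

>>> servo_tool(motion=[[[0, 0, 0.05, 0], [0, 0, 0.15, 0], [0, 0, 0.15, 0], [-0.08, -0.12, 0.1, -0.15], [-0.15, -0.12, 0, -0.16], [-0.14, -0.14, 0, -0.16], [0, -0.15, 0, -0.16], [0, -0.15, 0, -0.16], [0, -0.15, 0, -0.16], [0, -0.15, 0, -0.16]]], grip=1)

```text
time: 4.58
position: [0.3956, 0.0521, 0.2447]
orientation: [-1.571, 0.004, -0.004]
contact_force: [0.8, -0.9, -0.1]
width: 0.0851
```

>>> servo_tool(motion=[[[0.05, -0.15, 0.02, -0.16], [0.05, -0.15, 0, -0.16], [0.05, -0.1, 0, -0.16], [0, 0, 0, -0.15], [0, 0, 0, 0], [0, 0, 0, 0]]])

```text
time: 5.32
position: [0.4408, -0.0663, 0.2507]
orientation: [-1.509, 0.513, -0.513]
contact_force: [-0.3, -0.6, 0.6]
width: 0.0857
```

```bash
python3 - <<'E'
from h import *
o,p,d=shot("wrist","w2"); print(o['time'],o['position'],o['contact_force'],o['width'],o['q'])
shot("scene","s2")
E
```

```text
5.325 [ 0.44084896 -0.06626867  0.25066098] [-0.25859584 -0.62058941  0.62916273] 0.0856757947582885 [-2.64366795e-01 -3.05944488e-01  1.86409868e+00  7.29852309e-05
  1.58375343e+00  3.90786347e-01]
```

View pics/w2.png

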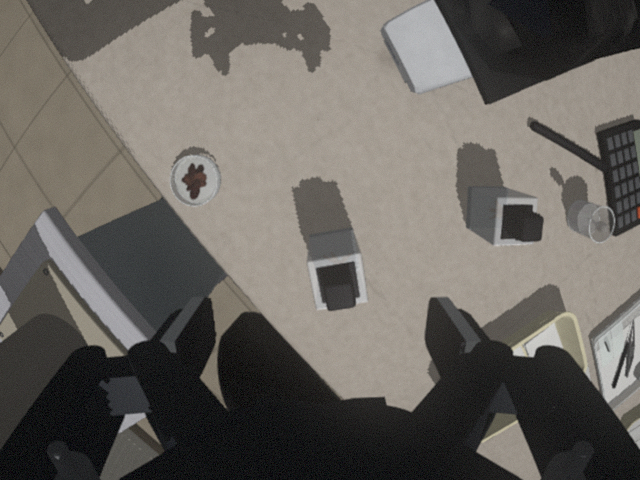

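View pics/s2.png

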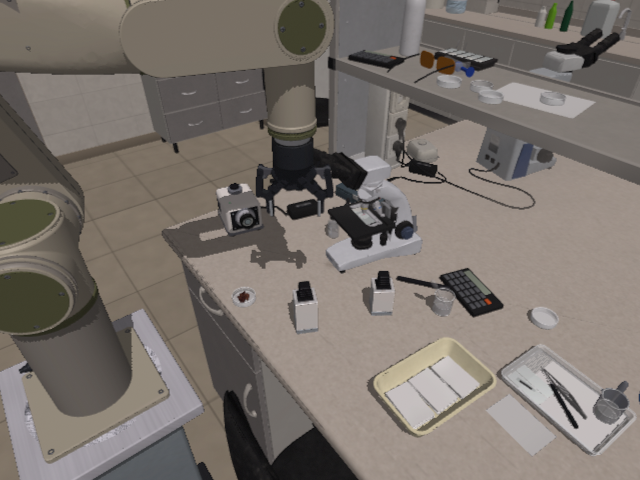

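```bash
cat >> h.py <<'E'
def fitblk(P,d,x,y,zt,r=0.06):
    m0=(d>0)&(abs(P[...,0]-x)<r)&(abs(P[...,1]-y)<r)
    out={}
    for nm,z,w in(("rim",zt,48),("grip",zt+.032,24)):
        m=m0&(abs(P[...,2]-z)<0.004)
        q=P[m]
        if len(q)>10:
            rr=cv2.minAreaRect((q[:,:2]*1000).astype(np.float32)); out[nm]=(len(q),round(float(np.median(q[:,2])),4),np.round(rr[0],1),np.round(rr[1],1),round(rr[2],1))
    return out
def psi(ori): 
    R=Rt.from_rotvec(ori).as_matrix(); return np.degrees(np.arctan2(R[1,0],R[0,0]))
E
python3 - <<'E'
from h import *
z=np.load("pics/w2.npz"); P=wcloud(z['pos'],z['ori'],z['d']); print(psi(z['ori']), Rt.from_rotvec(z['ori']).as_matrix().round(3))
print("wrist",fitblk(P,z['d'],0.435,-0.115,0.092)); print(fitblk(P,z['d'],0.597,-0.175,0.076))
for n,f in (("scene","s2"),):
    z=np.load(f"pics/{f}.npz"); P=cloud(n,z['d']); print(n,fitblk(P,z['d'],0.435,-0.115,0.092)); print(fitblk(P,z['d'],0.597,-0.175,0.076))
d=np.load("pics/side0.npy"); P=cloud("side",d); print("side",fitblk(P,d,0.435,-0.115,0.092)); print(fitblk(P,d,0.597,-0.175,0.076))
crop("w2","c7",290,220,100,100,6)
E
```

```text
-37.537456913174125 [[ 0.793 -0.     0.609]
 [-0.609  0.     0.793]
 [-0.    -1.    -0.   ]]
wrist {'rim': (1763, 0.0919, array([ 419.1, -117.9]), array([49.2, 48.6]), 62.5), 'grip': (805, 0.1234, array([ 419.5, -117.3]), array([24.1, 23.7]), 63.1)}
{'rim': (1231, 0.076, array([ 588.6, -181.8]), array([48.6, 48.8]), 53.9), 'grip': (570, 0.1075, array([ 588.6, -181.6]), array([24. , 24.5]), 55.3)}
scene {'rim': (247, 0.0915, array([ 420.7, -119.1]), array([50.9, 48. ]), 62.5), 'grip': (95, 0.1228, array([ 419.6, -120.6]), array([24.3, 23.2]), 57.8)}
{'rim': (214, 0.0758, array([ 589.3, -184.5]), array([47.8, 47.8]), 54.1), 'grip': (78, 0.1065, array([ 589.7, -183.6]), array([24.3, 22.1]), 48.5)}
side {'rim': (114, 0.0905, array([ 420.4, -112.7]), array([49.2, 50.7]), 69.1), 'grip': (32, 0.1211, array([ 419.1, -112.5]), array([25.8, 22.8]), 58.4)}
{'rim': (76, 0.0746, array([ 584.2, -168.5]), array([45.9, 46.2]), 86.1), 'grip': (24, 0.1054, array([ 589.5, -178.5]), array([20.9, 24.6]), 62.5)}
```

View pics/c7.png

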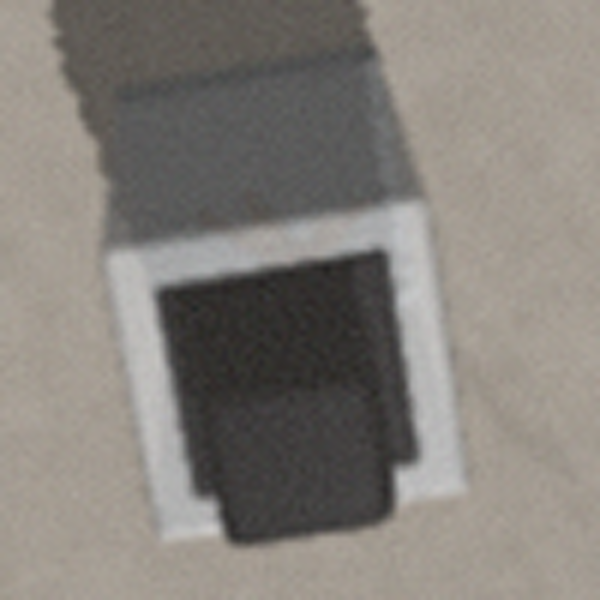

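>>> servo_tool(motion=[[[-0.036, -0.086, -0.03, 0.085], [-0.035, -0.085, -0.1, 0.085], [0, 0, -0.15, 0], [0, 0, -0.1, 0], [0, 0, -0.07, 0], [0, 0, -0.06, 0], [0, 0, 0, 0], [0, 0, 0, 0]]])

```text
time: 6.42
position: [0.4202, -0.1179, 0.0987]
orientation: [-1.538, 0.376, -0.377]
contact_force: [-0.9, -0.3, 0.1]
width: 0.0853
```

```bash
python3 - <<'E'
from h import *
o,p,d=shot("wrist","w3"); print(o['time'],o['position'],psi(o['orientation']),o['contact_force'])
E
```

```text
6.425 [ 0.42020048 -0.11787221  0.09865742] -27.501530212562542 [-0.86902158 -0.34519988  0.12526416]
```

View pics/w3.png

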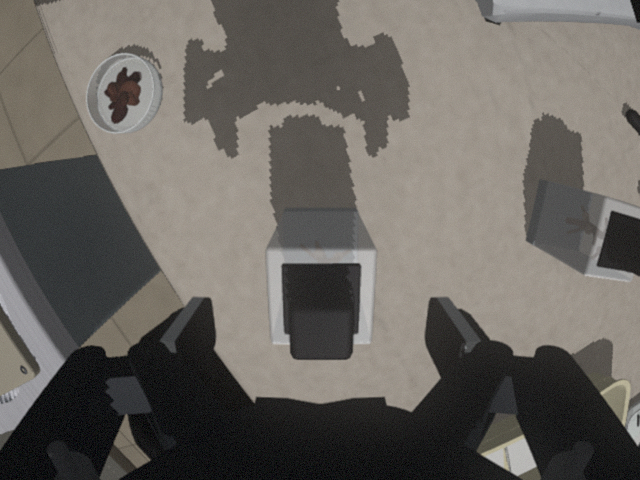

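>>> servo_tool(motion=[[[0, 0, 0, 0], [0, 0, 0, 0], [0, 0, 0, 0], [0, 0, 0, 0], [0, 0, 0, 0], [0, 0, 0, 0]]], grip=-1, grip_force=60)

```text
time: 7.22
position: [0.4201, -0.1181, 0.0981]
orientation: [-1.538, 0.376, -0.378]
contact_force: [1.7, -0.7, 1.1]
width: 0.0229
```

>>> servo_tool(motion=[[[0, 0, 0.05, 0], [0, 0, 0.15, 0], [-0.017, 0.097, 0, 0.16], [-0.017, 0.097, 0, 0.16], [-0.017, 0.097, 0, 0.16], [-0.017, 0.097, 0, 0.16], [0.037, 0.097, 0, 0.16], [0.037, 0.097, 0, 0.16], [0.037, 0.097, 0, 0.16], [0.037, 0.097, 0, 0.16]]])

```text
time: 8.48
position: [0.4431, 0.1158, 0.1577]
orientation: [-1.463, -0.674, 0.677]
contact_force: [-0.4, 0.3, -4.7]
width: 0.0229
```

>>> servo_tool(motion=[[[0.036, 0.097, 0, 0.16], [0.036, 0.097, 0, 0.16], [0, 0, -0.07, 0.14], [0, 0, -0.06, 0], [0, 0, 0, 0], [0, 0, 0, 0]]])

```text
time: 9.22
position: [0.4653, 0.1728, 0.1191]
orientation: [-1.31, -1.036, 1.037]
contact_force: [0.5, -0.1, -4.4]
width: 0.0229
```

```bash
python3 - <<'E'
from h import *
o,p,d=shot("wrist","w4"); print(o['time'],o['position'],psi(o['orientation']),o['contact_force'],o['width'],o['q'])
shot("side","s4");shot("scene","s4b")
E
```

```text
9.225 [0.46531186 0.17276244 0.11913471] 76.69246240985417 [ 0.53792367 -0.06549096 -4.39683991] 0.02285333950116017 [ 2.52185382e-01 -6.76680214e-02  1.89966428e+00 -2.02238789e-05
  1.30976831e+00 -1.08634537e+00]
```

View pics/w4.png

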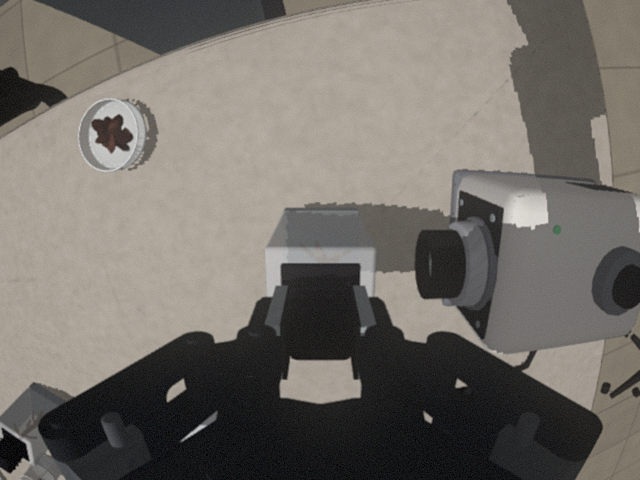

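View pics/s4b.png

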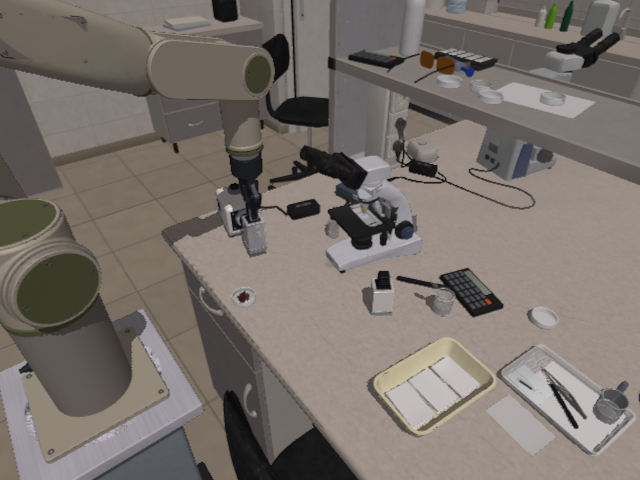

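```bash
python3 - <<'E'
from h import *
z=np.load("pics/w4.npz"); P=wcloud(z['pos'],z['ori'],z['d'])
c=np.array([0.502,0.329]); u=np.array([0.2241,0.9746]); w=np.array([-0.9746,0.2241])  # w = imager +y
X=(P[...,:2]-c)@u; Y=(P[...,:2]-c)@w; Z=P[...,2]
m=(z['d']>0)&(X>-0.115)&(X<-0.07)&(abs(Y)<0.04)&(Z>0.03)&(Z<0.1)
print(m.sum(), X[m].min(), np.percentile(X[m],[1,5,20]), Y[m].min(),Y[m].max(),Z[m].min(),Z[m].max())
# front face
f=m&(X<-0.0955)
print("front",f.sum(),X[f].mean(),Y[f].min(),Y[f].max(),Z[f].min(),Z[f].max())
from scipy.optimize import least_squares
s=m&(X>-0.097)&(X<-0.085)  # cylinder side
r=least_squares(lambda p:np.hypot(Y[s]-p[0],Z[s]-p[1])-p[2],[0,.062,.0205],loss='soft_l1',f_scale=.001); print("cyl",s.sum(),r.x)
r=least_squares(lambda p:np.hypot(Y[s]-p[0],Z[s]-.062)-.0205,[0],loss='soft_l1',f_scale=.001); print("cyl fixed",r.x)
A=np.c_[Y[f],Z[f],np.ones(f.sum())]; print("plane",np.linalg.lstsq(A,X[f],rcond=None)[0])
# housing top
t=(z['d']>0)&(abs(Z-.097)<.004)&(abs(X)<.075)&(abs(Y)<.06); print("top",X[t].min(),X[t].max(),Y[t].min(),Y[t].max())
# block
print(fitblk(P,z['d'],0.465,0.173,0.113,0.05))
zs=np.load("pics/s4.npz"); Q=cloud("side",zs['d']); print(fitblk(Q,zs['d'],0.465,0.173,0.113,0.05))
E
```

```text
5550 -0.10128812491682392 [-0.10092377 -0.10053143 -0.09699429] -0.02727452423086185 0.028036165047095517 0.04112271049906026 0.09091797450238223
front 1396 -0.09877423643513487 -0.019853055216213455 0.020325937305899107 0.04112271049906026 0.08378574930829132
cyl 1709 [0.00095119 0.06436141 0.01794275]
cyl fixed [-3.7051361e-05]
plane [-0.00468033  0.00615005 -0.09917095]
top -0.0633827681845167 0.06026612943589729 -0.04688817479662516 0.047394522087485444
{'rim': (4227, 0.113, array([451.3, 176. ]), array([48.5, 23.9]), 76.8), 'grip': (4415, 0.1446, array([463. , 173.1]), array([50.9, 24.2]), 77.5)}
{'rim': (201, 0.1116, array([465.7, 177.6]), array([52.6, 47.6]), 76.2), 'grip': (53, 0.1448, array([459.3, 182.8]), array([48.1, 19.5]), 47.3)}
```

>>> servo_tool(motion=[[[0.01, 0.035, -0.017, 0.003], [0.01, 0.04, 0, 0.003], [0.008, 0.035, 0, 0], [0, 0, 0, 0], [0.0045, 0.0195, 0, 0], [0, 0, 0, 0], [0, 0, 0, 0]]])

```text
time: 10.25
position: [0.4749, 0.2116, 0.1136]
orientation: [-1.307, -1.042, 1.043]
contact_force: [-1.5, -2.0, -5.1]
width: 0.023
```

```bash
cat >> h.py <<'E'
def imf():
    o=get_obs(); c=np.array([0.502,0.329]); u=np.array([0.2241,0.9746]); w=np.array([-0.9746,0.2241]); p=o['position']; f=o['contact_force']
    print("t",round(o['time'],2),"X",round((p[:2]-c)@u,4),"Y",round((p[:2]-c)@w,4),"z",round(p[2],4),"psi",round(psi(o['orientation']),2),"f",f.round(1),"fu",round(f[:2]@u,1),"w",round(o['width'],4),"q6",round(o['q'][5],2))
E
python3 -c "from h import *; imf()"
```

```text
t 10.25 X -0.1205 Y 0.0001 z 0.1136 psi 77.18 f [-1.5 -2.  -5.1] fu -2.3 w 0.023 q6 -1.03
```

>>> servo_tool(motion=[[[0.003, 0.013, 0, 0], [0, 0, 0, 0], [0, 0, 0, 0]]])

```text
time: 10.62
position: [0.4758, 0.2156, 0.1136]
orientation: [-1.307, -1.042, 1.044]
contact_force: [-2.0, -4.9, -5.7]
width: 0.0234
```

```bash
python3 -c "from h import *; imf()"
```

```text
t 10.62 X -0.1164 Y 0.0001 z 0.1136 psi 77.19 f [-2.  -4.9 -5.7] fu -5.3 w 0.0234 q6 -1.02
```

>>> servo_tool(motion=[[[0.001, 0.005, 0, 0], [0, 0, 0, 0], [0, 0, 0, 0], [0, 0, 0, 0], [0, 0, 0, 0], [0, 0, 0, 0]]])

```text
time: 11.38
position: [0.476, 0.216, 0.1137]
orientation: [-1.308, -1.041, 1.045]
contact_force: [-3.8, -10.1, -1.4]
width: 0.0228
```

```bash
python3 -c "
from h import *
imf(); shot('side','s5'); shot('wrist','w5'); crop('s5','c8',300,220,120,120,5)"
```

```text
t 11.38 X -0.116 Y 0.0 z 0.1137 psi 77.17 f [ -3.8 -10.1  -1.4] fu -10.7 w 0.0228 q6 -1.02
```

View pics/w5.png

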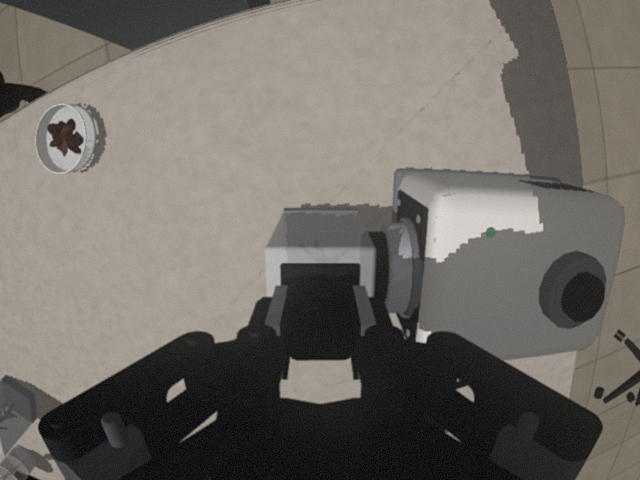

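>>> servo_tool(motion=[[[-0.011, -0.047, 0, 0], [-0.02, -0.09, 0, 0], [0, 0, 0, -0.166], [0, 0, 0, -0.167], [0, 0, 0, -0.167], [0, 0, 0, -0.167], [0, 0, 0, -0.167], [0, 0, 0, -0.167], [0, 0, 0, -0.167], [0, 0, 0, -0.167]]])

```text
time: 12.72
position: [0.4674, 0.1765, 0.1141]
orientation: [-1.569, 0.043, -0.045]
contact_force: [-0.1, 0.8, -5.0]
width: 0.0231
```

>>> servo_tool(motion=[[[0, 0, 0, -0.167], [0, 0, 0, 0], [0, 0, 0, 0]]])

```text
time: 13.1
position: [0.4671, 0.1763, 0.1139]
orientation: [-1.563, 0.174, -0.174]
contact_force: [0.5, -0.4, -5.0]
width: 0.0227
```

```bash
python3 -c "
from h import *
imf(); shot('wrist','w6'); shot('side','s6'); crop('s6','c9',310,220,120,120,5)"
```

```text
t 13.1 X -0.1566 Y -0.0002 z 0.1139 psi -12.7 f [ 0.5 -0.4 -5. ] fu -0.3 w 0.0227 q6 0.48
```

View pics/w6.png

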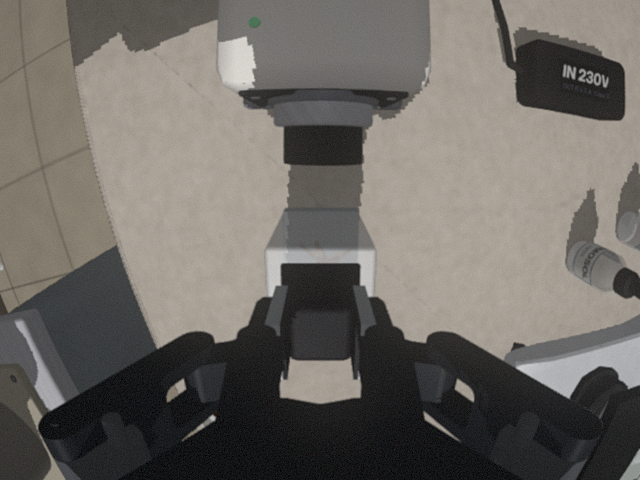

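View pics/c9.png

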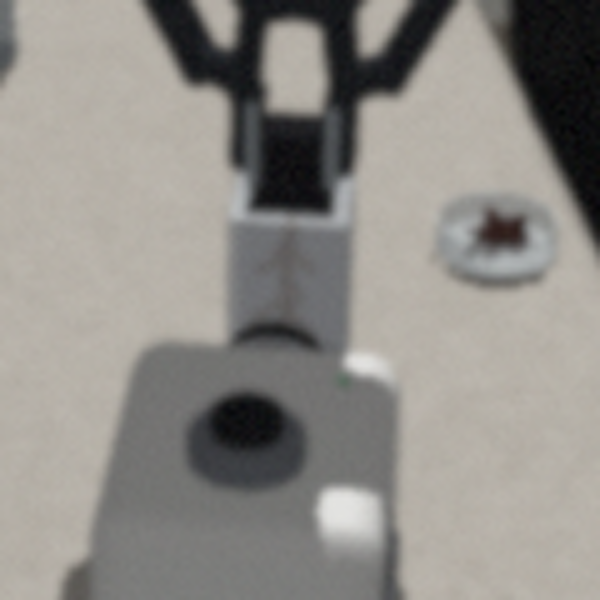

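>>> servo_tool(motion=[[[0.009, 0.04, 0, 0], [0.009, 0.04, 0, 0], [0.009, 0.039, 0, -0.004], [0, 0, 0, 0], [0.002, 0.008, 0, 0], [0.002, 0.007, 0, 0], [0, 0, 0, 0]]])

```text
time: 14.08
position: [0.476, 0.2158, 0.1136]
orientation: [-1.564, 0.181, -0.18]
contact_force: [-2.7, -4.3, -3.3]
width: 0.0229
```

```bash
python3 -c "from h import *; imf()"
```

```text
t 14.07 X -0.1161 Y 0.0 z 0.1136 psi -13.18 f [-2.7 -4.3 -3.3] fu -4.8 w 0.0229 q6 0.56
```

>>> servo_tool(motion=[[[0.001, 0.0035, 0, 0], [0, 0, 0, 0], [0, 0, 0, 0], [0, 0, 0, 0], [0, 0, 0, 0], [0, 0, 0, 0]]])

```text
time: 14.82
position: [0.4761, 0.2161, 0.1137]
orientation: [-1.566, 0.182, -0.18]
contact_force: [-4.3, -8.2, 0.4]
width: 0.0233
```

```bash
python3 -c "from h import *; imf()"
```

```text
t 14.82 X -0.1158 Y -0.0 z 0.1137 psi -13.19 f [-4.3 -8.2  0.4] fu -9.0 w 0.0233 q6 0.56
```

>>> servo_tool(motion=[[[-0.011, -0.047, 0, 0], [-0.02, -0.09, 0, 0], [0, 0, 0, -0.166], [0, 0, 0, -0.167], [0, 0, 0, -0.167], [0, 0, 0, -0.167], [0, 0, 0, -0.167], [0, 0, 0, -0.167], [0, 0, 0, -0.167], [0, 0, 0, -0.167]]])

```text
time: 16.08
position: [0.4673, 0.1762, 0.1137]
orientation: [-1.178, 1.255, -1.255]
contact_force: [0.6, -0.3, -5.8]
width: 0.0228
```

>>> servo_tool(motion=[[[0, 0, 0, -0.165], [0, 0, 0, 0], [0, 0, 0, 0]]])

```text
time: 16.45
position: [0.4673, 0.1762, 0.1137]
orientation: [-1.093, 1.374, -1.374]
contact_force: [-0.4, 0.2, -6.7]
width: 0.0231
```

```bash
python3 -c "
from h import *
imf(); shot('wrist','w7'); z=np.load('pics/w7.npz'); P=wcloud(z['pos'],z['ori'],z['d']); print(fitblk(P,z['d'],0.467,0.176,0.108,0.05))"
```

```text
t 16.45 X -0.1566 Y -0.0004 z 0.1137 psi -102.96 f [-0.4  0.2 -6.7] fu 0.1 w 0.0231 q6 2.05
{'rim': (4150, 0.1074, array([478.2, 173.6]), array([48.6, 23.7]), 77.1), 'grip': (4383, 0.1391, array([466.4, 176.6]), array([50.4, 24.4]), 74.1)}
```

View pics/w7.png

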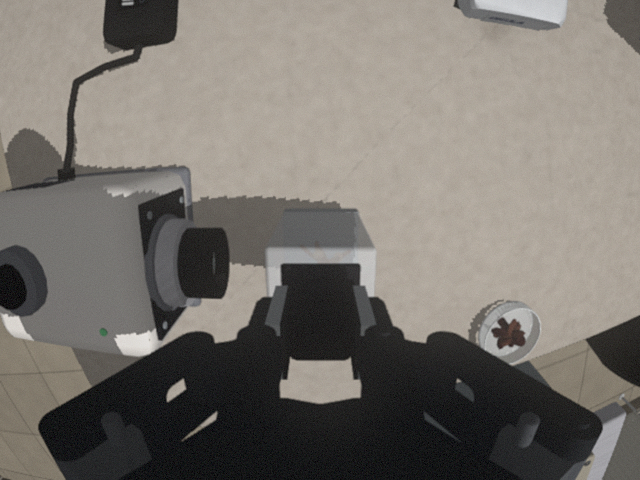

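>>> servo_tool(motion=[[[0.009, 0.04, 0, 0], [0.009, 0.04, 0, 0], [0.009, 0.039, 0, 0], [0, 0, 0, 0], [0.002, 0.008, 0, 0], [0.002, 0.007, 0, 0], [0, 0, 0, 0]]])

```text
time: 17.38
position: [0.4763, 0.2159, 0.1136]
orientation: [-1.093, 1.377, -1.377]
contact_force: [-2.0, -4.5, -2.7]
width: 0.0229
```

```bash
python3 -c "from h import *; imf()"
```

```text
t 17.38 X -0.116 Y -0.0003 z 0.1136 psi -103.18 f [-2.  -4.5 -2.7] fu -4.9 w 0.0229 q6 2.13
```

>>> servo_tool(motion=[[[0.001, 0.0035, 0, 0], [0, 0, 0, 0], [0, 0, 0, 0], [0, 0, 0, 0], [0, 0, 0, 0], [0, 0, 0, 0]]])

```text
time: 18.12
position: [0.4764, 0.2161, 0.1136]
orientation: [-1.094, 1.377, -1.378]
contact_force: [-3.3, -8.4, -1.0]
width: 0.0229
```

```bash
python3 -c "
from h import *
imf()
for n,f in(('scene','s8'),('side','s8b')): shot(n,f)
d=np.load('pics/scene0.npy'); P=cloud('scene',d)
# tray rim pts
m=(d>0)&(abs(P[...,2]-0.04)<0.004)&(P[...,0]>0.38)&(P[...,0]<0.68)&(P[...,1]>-0.52)&(P[...,1]<-0.3)
print(m.sum(),cv2.minAreaRect((P[m][:,:2]*1000).astype(np.float32)))
m=(d>0)&(P[...,2]<0.012)&(P[...,2]>-.003)&(P[...,0]>0.38)&(P[...,0]<0.66)&(P[...,1]>-0.48)&(P[...,1]<-0.34)
w=cv2.imread('pics/scene0.png').min(-1)>165
q=P[m&w]; print(len(q),np.median(q[:,2]),cv2.minAreaRect((q[:,:2]*1000).astype(np.float32)))
"
```

```text
t 18.12 X -0.1158 Y -0.0003 z 0.1136 psi -103.2 f [-3.3 -8.4 -1. ] fu -9.0 w 0.0229 q6 2.13
1158 ((512.973876953125, -411.97906494140625), (141.7657928466797, 215.8335723876953), 85.49764251708984)
1502 0.011002477762758565 ((513.6583862304688, -408.39019775390625), (92.38569641113281, 171.29290771484375), 84.4002914428711)
```

View pics/s8.png

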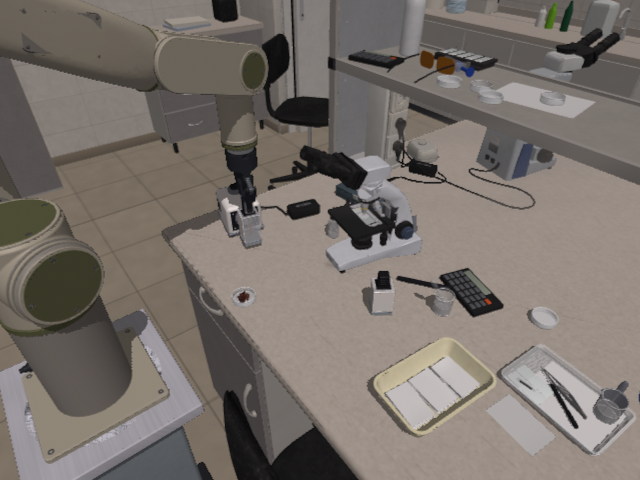

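>>> servo_tool(motion=[[[-0.011, -0.047, 0, 0], [-0.02, -0.09, 0.05, 0], [-0.12, -0.05, 0.15, 0], [-0.13, -0.1, 0.02, 0], [-0.09, -0.15, 0, 0], [0, -0.18, 0, 0], [0, -0.18, 0, 0], [0, -0.18, 0, 0], [0.05, -0.18, 0, 0], [0.07, -0.18, 0, 0]]])

```text
time: 19.48
position: [0.4016, -0.1857, 0.1801]
orientation: [-1.089, 1.375, -1.378]
contact_force: [0.9, 1.1, -4.8]
width: 0.023
```

>>> servo_tool(motion=[[[0.045, -0.15, 0, 0.03], [0.045, -0.15, 0, 0.05], [0.045, -0.15, 0, 0.05], [0.045, -0.15, 0, 0.015], [0.043, -0.148, 0, 0], [0, 0, 0, 0], [0, 0, 0, 0]]])

```text
time: 20.35
position: [0.4679, -0.4077, 0.1791]
orientation: [-1.17, 1.268, -1.266]
contact_force: [0.1, -0.0, -5.6]
width: 0.0231
```

```bash
python3 - <<'E'
from h import *
imf(); o,p,d=shot("wrist","w9"); print(o['position'])
P=wcloud(o['position'],o['orientation'],d)
m=(d>0)&(abs(P[...,2]-0.04)<0.003)&(P[...,0]>0.36)&(P[...,0]<0.68)&(P[...,1]>-0.53)&(P[...,1]<-0.29)
print(m.sum(),cv2.minAreaRect((P[m][:,:2]*1000).astype(np.float32)))
w=p.min(-1)>150
m=(d>0)&(P[...,2]<0.02)&(P[...,2]>-.01)&(P[...,0]>0.42)&(P[...,0]<0.62)&(P[...,1]>-0.46)&(P[...,1]<-0.36)
print(m.sum(),np.percentile(P[m][:,2],[5,50,95]))
print(fitblk(P,d,0.589,-0.182,0.076))
E
```

```text
t 20.35 X -0.7256 Y -0.1319 z 0.1791 psi -94.51 f [ 0.1 -0.  -5.6] fu -0.0 w 0.0231 q6 0.85
[ 0.46794168 -0.40767071  0.17906574]
6303 ((512.175537109375, -411.53350830078125), (141.39540100097656, 212.74569702148438), 85.07625579833984)
19096 [0.00136018 0.0119654  0.01488847]
{'rim': (1481, 0.076, array([ 588.8, -183.1]), array([50.1, 48.5]), 54.2), 'grip': (607, 0.1074, array([ 589.1, -183.3]), array([25.2, 23.7]), 52.6)}
```

View pics/w9.png

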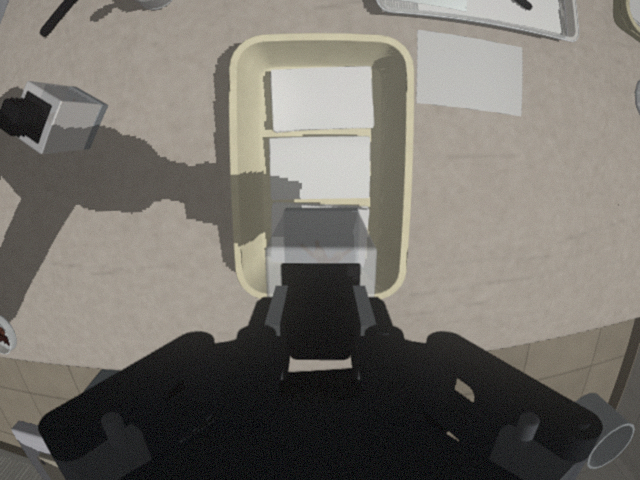

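>>> servo_tool(motion=[[[0, 0, -0.08, 0], [0, 0, -0.08, 0], [0, 0, -0.05, 0], [0, 0, -0.02, 0], [0, 0, -0.01, 0], [0, 0, 0, 0]]])

```text
time: 21.15
position: [0.4688, -0.4081, 0.1084]
orientation: [-1.171, 1.265, -1.267]
contact_force: [-0.0, 0.8, -6.2]
width: 0.0231
```

>>> servo_tool(motion=[[[0, 0, -0.01, 0], [0, 0, -0.01, 0], [0, 0, 0, 0], [0, 0, 0, 0]]])

```text
time: 21.65
position: [0.4685, -0.4078, 0.1016]
orientation: [-1.171, 1.266, -1.266]
contact_force: [-0.3, -0.2, -5.1]
width: 0.0227
```

>>> servo_tool(motion=[[[0, 0, -0.004, 0], [0, 0, -0.003, 0], [0, 0, 0, 0]]])

```text
time: 22.02
position: [0.4688, -0.4082, 0.1006]
orientation: [-1.171, 1.265, -1.267]
contact_force: [-1.7, 0.8, 3.5]
width: 0.0231
```

>>> servo_tool(motion=[[[0, 0, 0, 0], [0, 0, 0, 0], [0, 0, 0, 0], [0, 0, 0.03, 0], [0, 0, 0.1, 0], [0, 0, 0.15, 0], [-0.06, 0.05, 0.15, 0], [-0.06, 0.1, 0.1, 0], [0, 0, 0, 0]]], grip=1)

```text
time: 23.15
position: [0.4333, -0.363, 0.2635]
orientation: [-1.171, 1.26, -1.272]
contact_force: [0.7, 0.1, 0.3]
width: 0.0854
```

```bash
python3 - <<'E'
from h import *
imf(); o,p,d=shot("wrist","w10"); print(o['position'])
P=wcloud(o['position'],o['orientation'],d)
print(fitblk(P,d,0.589,-0.182,0.076)); print(fitblk(P,d,0.469,-0.408,0.094,0.045))
shot("scene","s10"); z=np.load("pics/s10.npz"); P=cloud("scene",z['d']); print(fitblk(P,z['d'],0.589,-0.182,0.076)); print(fitblk(P,z['d'],0.469,-0.408,0.094,.045))
E
```

```text
t 23.15 X -0.6898 Y -0.0881 z 0.2635 psi -94.43 f [0.7 0.1 0.3] fu 0.3 w 0.0854 q6 0.86
[ 0.43330215 -0.36295953  0.26354258]
{'rim': (1254, 0.076, array([ 588.7, -183.2]), array([48.9, 48.7]), 54.8), 'grip': (549, 0.1075, array([ 588.9, -182.9]), array([24.1, 24.3]), 54.6)}
{'rim': (1972, 0.0941, array([ 467.5, -409. ]), array([48.2, 47.7]), 85.5), 'grip': (954, 0.1256, array([ 467.9, -408.9]), array([24.3, 24.1]), 86.0)}
{'rim': (215, 0.0754, array([ 589.2, -184.7]), array([48.8, 47.8]), 53.1)}
{'rim': (392, 0.0939, array([ 468.3, -409.6]), array([48.7, 49.6]), 86.2), 'grip': (162, 0.1253, array([ 468. , -410.5]), array([24.1, 23.8]), 81.0)}
```

View pics/w10.png

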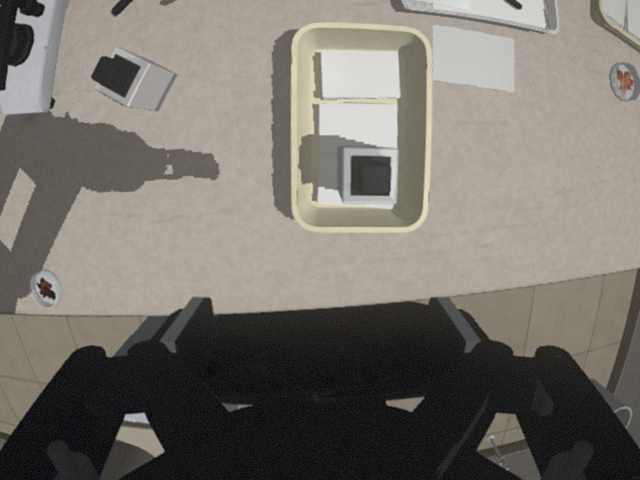

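View pics/s10.png

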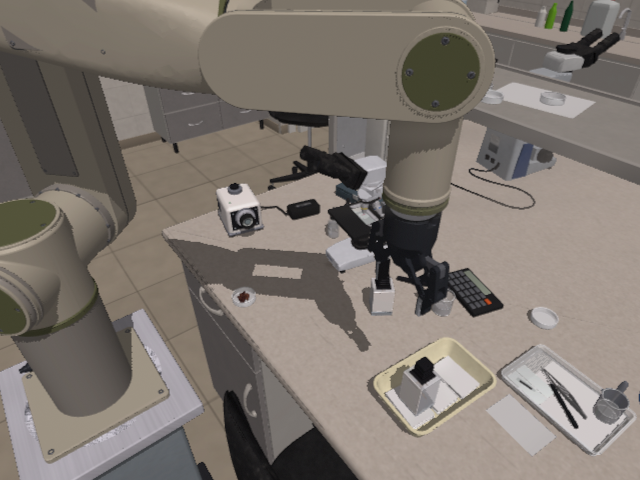

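```bash
python3 - <<'E'
from h import *
Q=[]
for n,f in(("scene","scene0"),("side","side0")):
    d=np.load(f"pics/{f}.npy"); P=cloud(n,d); Q.append(P[d>0])
Q=np.concatenate(Q); Q=Q[(Q[:,2]>0.12)&(Q[:,2]<0.5)&(Q[:,0]>0.45)&(Q[:,0]<0.85)&(Q[:,1]>-0.3)&(Q[:,1]<0.15)]
t=np.array([np.cos(np.radians(54.5)),np.sin(np.radians(54.5))]); s=np.array([t[1],-t[0]])
D=Q[:,:2]-[0.589,-0.183]; a=D@t; b=D@s
r=np.hypot(*D.T); i=np.argsort(r)[:8]; print(np.c_[r[i],Q[i],a[i],b[i]].round(3))
m=abs(b)<0.06; j=np.where(m)[0][np.argsort(a[m]*np.where(a[m]<0,-1,1))[:5]]; print(np.c_[Q[j],a[j],b[j]].round(3))
E
```

```text
[[ 0.118  0.611 -0.067  0.13   0.108 -0.05 ]
 [ 0.119  0.617 -0.068  0.125  0.11  -0.044]
 [ 0.119  0.603 -0.065  0.126  0.105 -0.057]
 [ 0.119  0.627 -0.07   0.128  0.114 -0.035]
 [ 0.119  0.604 -0.064  0.123  0.105 -0.057]
 [ 0.12   0.615 -0.066  0.122  0.11  -0.047]
 [ 0.12   0.62  -0.067  0.123  0.112 -0.042]
 [ 0.12   0.62  -0.067  0.132  0.112 -0.042]]
[[ 0.603 -0.065  0.126  0.105 -0.057]
 [ 0.604 -0.064  0.123  0.105 -0.057]
 [ 0.604 -0.064  0.131  0.106 -0.057]
 [ 0.602 -0.062  0.125  0.106 -0.059]
 [ 0.603 -0.062  0.122  0.107 -0.059]]
```

>>> servo_tool(motion=[[[0.086, 0.1, 0, 0.16], [0.086, 0.1, 0, 0.165], [0.086, 0.1, -0.03, 0.165], [0.086, 0.1, -0.05, 0.165], [0.086, 0.1, -0.05, 0.165], [0.088, 0.1, -0.05, 0.162], [0, 0, -0.1, 0], [0, 0, 0, 0], [0, 0, 0, 0]]])

```text
time: 24.38
position: [0.5877, -0.1834, 0.1744]
orientation: [-1.516, 0.487, -0.486]
contact_force: [0.3, -0.2, 0.6]
width: 0.0855
```

```bash
python3 - <<'E'
from h import *
imf(); o,p,d=shot("wrist","w11"); print(o['position'])
P=wcloud(o['position'],o['orientation'],d)
print(fitblk(P,d,0.589,-0.182,0.076))
E
```

```text
t 24.38 X -0.4801 Y -0.1983 z 0.1744 psi -35.6 f [ 0.3 -0.2  0.6] fu -0.1 w 0.0855 q6 0.24
[ 0.58769717 -0.18335781  0.17440587]
{'rim': (2940, 0.0759, array([ 589. , -182.1]), array([48.5, 47.9]), 54.6), 'grip': (1519, 0.1074, array([ 589.1, -181.6]), array([23.9, 23.6]), 54.9)}
```

View pics/w11.png

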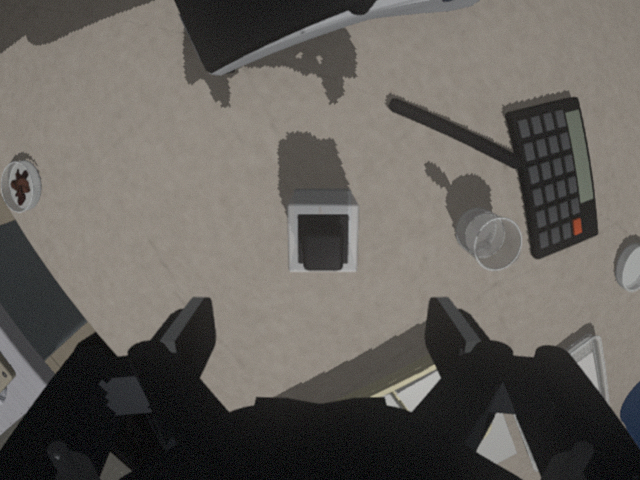

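>>> servo_tool(motion=[[[0.004, 0.004, -0.1, 0], [0, 0, -0.1, 0], [0, 0, -0.07, 0], [0, 0, -0.037, 0], [0, 0, 0, 0]]])

```text
time: 25.05
position: [0.5889, -0.1817, 0.0823]
orientation: [-1.516, 0.487, -0.485]
contact_force: [0.7, 0.4, 0.8]
width: 0.0854
```

>>> servo_tool(motion=[[[0, 0, 0, 0], [0, 0, 0, 0], [0, 0, 0, 0], [0, 0, 0, 0], [0, 0, 0, 0], [0, 0, 0, 0]]], grip=-1)

```text
time: 25.8
position: [0.5897, -0.1819, 0.0832]
orientation: [-1.516, 0.485, -0.487]
contact_force: [1.8, -0.8, 4.8]
width: 0.0227
```

```bash
python3 -c "
from h import *
imf();print(get_obs()['position'])"
```

```text
t 25.8 X -0.4783 Y -0.2 z 0.0832 psi -35.54 f [ 1.8 -0.8  4.8] fu -0.4 w 0.0227 q6 0.24
[ 0.58969953 -0.18191445  0.08318139]
```

>>> servo_tool(motion=[[[0, 0, 0.05, 0], [0, 0, 0.12, 0], [-0.15, 0, 0.09, 0], [-0.18, 0, 0, 0.1], [-0.18, 0.02, 0, 0.15], [-0.1, 0.1, 0, 0.16], [-0.06, 0.16, 0, 0.16], [0, 0.18, 0, 0.16], [0, 0.18, 0, 0.16], [0, 0.14, 0, 0.16]]])

```text
time: 27.05
position: [0.3871, 0.0543, 0.1607]
orientation: [-1.537, -0.38, 0.381]
contact_force: [0.1, -0.1, -3.8]
width: 0.0228
```

>>> servo_tool(motion=[[[0.052, 0.081, 0, 0.165], [0.052, 0.081, 0, 0.165], [0.052, 0.081, 0, 0.165], [0.052, 0.081, 0, 0.165], [0.05, 0.081, -0.05, 0.165], [0, 0, -0.1, 0], [0, 0, 0, 0], [0, 0, 0, 0]]])

```text
time: 28.05
position: [0.4654, 0.1737, 0.1163]
orientation: [-1.308, -1.039, 1.04]
contact_force: [0.6, 0.4, -3.6]
width: 0.0226
```

```bash
python3 - <<'E'
from h import *
imf(); o,p,d=shot("wrist","w12"); print(o['position'])
P=wcloud(o['position'],o['orientation'],d)
print(fitblk(P,d,*o['position'][:2],0.104,0.05))
E
```

```text
t 28.05 X -0.1596 Y 0.0009 z 0.1163 psi 76.93 f [ 0.6  0.4 -3.6] fu 0.5 w 0.0226 q6 -1.09
[0.46535756 0.17367502 0.11627614]
{'rim': (915, 0.1063, array([451. , 177.1]), array([48.4, 24. ]), 78.6), 'grip': (1740, 0.1372, array([463.1, 174.2]), array([50.5, 24.8]), 78.2)}
```

View pics/w12.png

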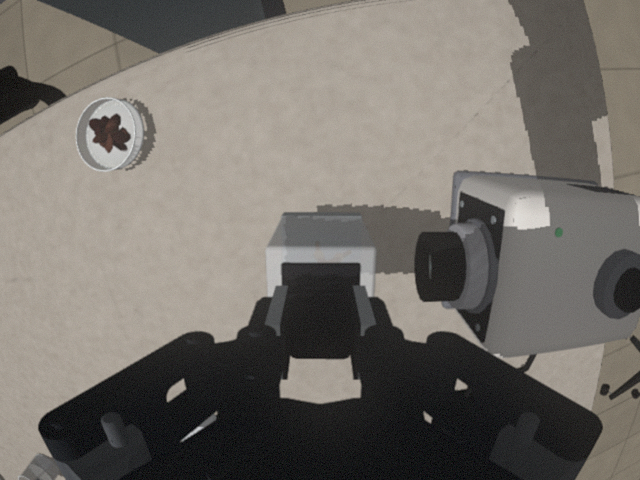

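```bash
python3 - <<'E'
from h import *
for f,zt in(("w12",.109),("w7",.108),("w6",.108)):
    z=np.load(f"pics/{f}.npz"); P=wcloud(z['pos'],z['ori'],z['d'])
    print(f,z['pos'][2],fitblk(P,z['d'],*z['pos'][:2],zt,0.05)['rim'])
E
```

```text
w12 0.11627613552235919 (4246, 0.1092, array([451.7, 176.9]), array([48.4, 24. ]), 77.0)
w7 0.11372922133174186 (4150, 0.1075, array([481.1, 173.2]), array([48.6, 23.7]), 77.1)
w6 0.11387293395915311 (4186, 0.1078, array([470.1, 190.4]), array([23.5, 48.4]), 77.6)
```

>>> servo_tool(motion=[[[0.006, 0, -0.031, 0.002], [0.009, 0.042, 0, 0], [0.009, 0.043, 0, 0], [0.009, 0.043, 0, 0], [0, 0, 0, 0], [0.002, 0.008, 0, 0], [0.001, 0.005, 0, 0], [0, 0, 0, 0]]])

```text
time: 29.1
position: [0.4761, 0.2154, 0.1062]
orientation: [-1.308, -1.04, 1.042]
contact_force: [-1.2, -5.6, -0.2]
width: 0.0225
```

```bash
python3 -c "from h import *; imf()"
```

```text
t 29.1 X -0.1165 Y -0.0002 z 0.1062 psi 77.06 f [-1.2 -5.6 -0.2] fu -5.7 w 0.0225 q6 -1.02
```

>>> servo_tool(motion=[[[0.001, 0.004, 0, 0], [0, 0, 0, 0], [0, 0, 0, 0], [0, 0, 0, 0], [0, 0, 0, 0], [0, 0, 0, 0]]])

```text
time: 29.85
position: [0.4762, 0.2156, 0.1063]
orientation: [-1.309, -1.039, 1.043]
contact_force: [-2.9, -9.1, 2.8]
width: 0.0227
```

```bash
python3 -c "from h import *; imf()"
```

```text
t 29.85 X -0.1163 Y -0.0003 z 0.1063 psi 77.03 f [-2.9 -9.1  2.8] fu -9.6 w 0.0227 q6 -1.02
```

>>> servo_tool(motion=[[[-0.011, -0.047, 0, 0], [-0.02, -0.09, 0, 0], [0, 0, 0, -0.166], [0, 0, 0, -0.167], [0, 0, 0, -0.167], [0, 0, 0, -0.167], [0, 0, 0, -0.167], [0, 0, 0, -0.167], [0, 0, 0, -0.167], [0, 0, 0, -0.167]]])

```text
time: 31.1
position: [0.4671, 0.1761, 0.1061]
orientation: [-1.569, 0.046, -0.046]
contact_force: [0.2, 0.0, -3.6]
width: 0.0226
```

>>> servo_tool(motion=[[[0, 0, 0, -0.167], [0, 0, 0, 0], [0, 0, 0, 0]]])

```text
time: 31.48
position: [0.4672, 0.1761, 0.1062]
orientation: [-1.563, 0.176, -0.176]
contact_force: [0.3, 0.3, -3.6]
width: 0.0229
```

```bash
python3 -c "
from h import *
imf(); o,p,d=shot('wrist','w13'); P=wcloud(o['position'],o['orientation'],d); print(fitblk(P,d,*o['position'][:2],0.1,0.05)['rim'])
shot('scene','s13')"
```

```text
t 31.48 X -0.1568 Y -0.0004 z 0.1062 psi -12.83 f [ 0.3  0.3 -3.6] fu 0.4 w 0.0229 q6 0.48
(4152, 0.0991, array([468.8, 188.6]), array([23.9, 48.3]), 76.7)
```

View pics/w13.png

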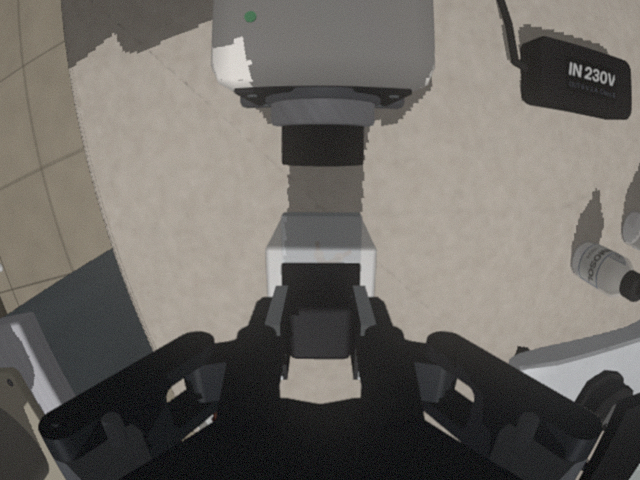

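View pics/s13.png

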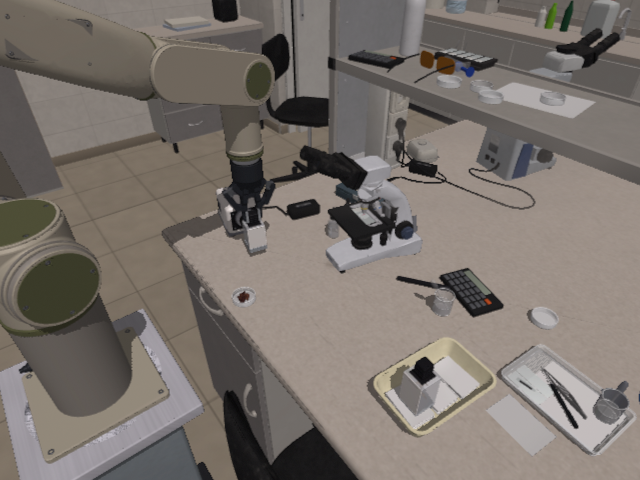

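>>> servo_tool(motion=[[[0.008, 0.04, 0, 0], [0.009, 0.04, 0, 0], [0.009, 0.039, 0, -0.002], [0, 0, 0, 0], [0.002, 0.008, 0, 0], [0.002, 0.007, 0, 0], [0, 0, 0, 0]]])

```text
time: 32.45
position: [0.4759, 0.2158, 0.106]
orientation: [-1.564, 0.181, -0.18]
contact_force: [-3.0, -4.7, -0.7]
width: 0.0229
```

```bash
python3 -c "from h import *; imf()"
```

```text
t 32.45 X -0.1161 Y 0.0 z 0.106 psi -13.18 f [-3.  -4.7 -0.7] fu -5.2 w 0.0229 q6 0.56
```

>>> servo_tool(motion=[[[0.001, 0.0035, 0, 0], [0, 0, 0, 0], [0, 0, 0, 0], [0, 0, 0, 0], [0, 0, 0, 0], [0, 0, 0, 0]]])

```text
time: 33.2
position: [0.476, 0.2161, 0.1061]
orientation: [-1.566, 0.182, -0.18]
contact_force: [-3.7, -8.2, 2.7]
width: 0.0228
```

```bash
python3 -c "from h import *; imf()"
```

```text
t 33.2 X -0.1158 Y 0.0 z 0.1061 psi -13.19 f [-3.7 -8.2  2.7] fu -8.9 w 0.0228 q6 0.56
```

>>> servo_tool(motion=[[[-0.011, -0.047, 0, 0], [-0.02, -0.09, 0, 0], [0, 0, 0, -0.166], [0, 0, 0, -0.167], [0, 0, 0, -0.167], [0, 0, 0, -0.167], [0, 0, 0, -0.167], [0, 0, 0, -0.167], [0, 0, 0, -0.167], [0, 0, 0, -0.167]]])

```text
time: 34.45
position: [0.4674, 0.1761, 0.1062]
orientation: [-1.177, 1.255, -1.255]
contact_force: [0.4, 0.2, -3.3]
width: 0.0227
```

>>> servo_tool(motion=[[[0, 0, 0, -0.165], [0, 0, 0, 0], [0, 0, 0, 0]]])

```text
time: 34.83
position: [0.4673, 0.1763, 0.1062]
orientation: [-1.093, 1.374, -1.374]
contact_force: [-0.6, 0.2, -3.1]
width: 0.0225
```

```bash
python3 -c "
from h import *
imf(); o,p,d=shot('wrist','w14'); P=wcloud(o['position'],o['orientation'],d); print(fitblk(P,d,*o['position'][:2],0.1,0.05)['rim'])"
```

```text
t 34.83 X -0.1566 Y -0.0004 z 0.1062 psi -102.96 f [-0.6  0.2 -3.1] fu 0.0 w 0.0225 q6 2.05
(4178, 0.0991, array([477.9, 173.4]), array([48.2, 24.4]), 77.2)
```

>>> servo_tool(motion=[[[0.008, 0.04, 0, 0], [0.009, 0.04, 0, 0], [0.009, 0.039, 0, 0], [0, 0, 0, 0], [0.002, 0.008, 0, 0], [0.002, 0.007, 0, 0], [0, 0, 0, 0]]])

```text
time: 35.75
position: [0.476, 0.2161, 0.1061]
orientation: [-1.093, 1.377, -1.377]
contact_force: [-2.7, -3.6, -1.2]
width: 0.0231
```

>>> servo_tool(motion=[[[0.001, 0.0035, 0, 0], [0, 0, 0, 0], [0, 0, 0, 0], [0, 0, 0, 0], [0, 0, 0, 0], [0, 0, 0, 0]]])

```text
time: 36.5
position: [0.4761, 0.2163, 0.1061]
orientation: [-1.094, 1.377, -1.378]
contact_force: [-4.1, -8.6, 1.7]
width: 0.0227
```

```bash
python3 -c "
from h import *
imf(); shot('wrist','w15');shot('scene','s15'); z=np.load('pics/s15.npz'); P=cloud('scene',z['d']); print(fitblk(P,z['d'],0.469,-0.408,0.094,.045))"
```

```text
t 36.5 X -0.1156 Y 0.0 z 0.1061 psi -103.19 f [-4.1 -8.6  1.7] fu -9.3 w 0.0227 q6 2.13
{'rim': (386, 0.0937, array([ 467.9, -410.1]), array([48.4, 49.9]), 85.8), 'grip': (161, 0.1252, array([ 468. , -410.3]), array([23.8, 24.1]), 84.0)}
```

View pics/s15.png

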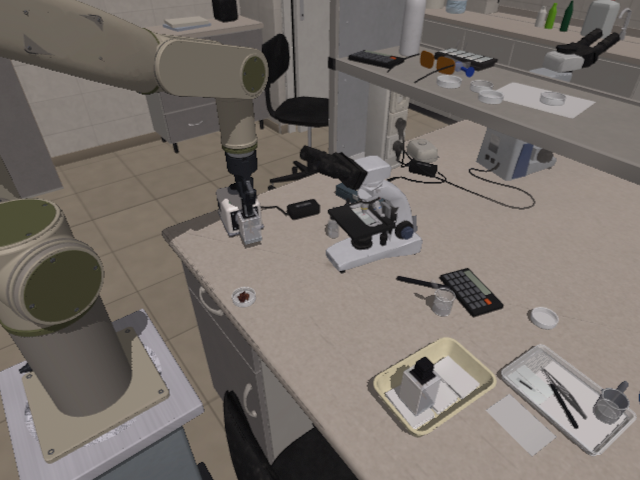

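View pics/w15.png

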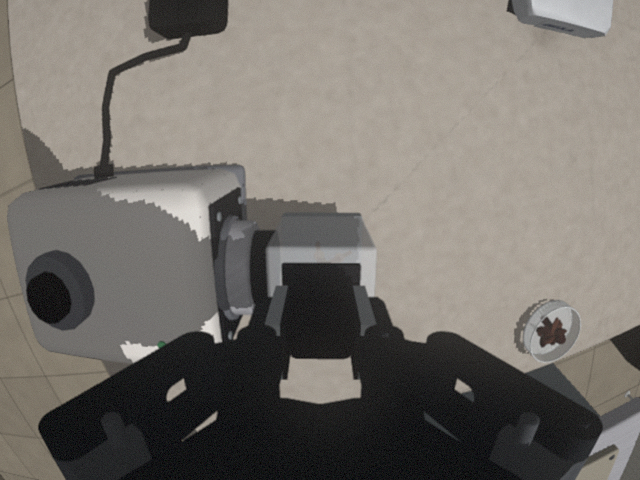

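>>> servo_tool(motion=[[[-0.011, -0.047, 0, 0], [-0.02, -0.09, 0.05, 0], [-0.12, -0.05, 0.15, 0], [-0.13, -0.1, 0.02, 0], [-0.09, -0.15, 0, 0], [0, -0.18, 0, 0], [0, -0.18, 0, 0], [0, -0.18, 0, 0], [0.05, -0.18, 0.05, 0], [0.07, -0.18, 0.1, 0]]])

```text
time: 37.85
position: [0.3996, -0.1829, 0.2154]
orientation: [-1.09, 1.378, -1.376]
contact_force: [1.0, 0.8, -2.4]
width: 0.0227
```

>>> servo_tool(motion=[[[0.087, -0.128, 0.07, 0.03], [0.087, -0.128, 0, 0.05], [0.087, -0.128, 0, 0.05], [0.087, -0.128, 0, 0.015], [0.087, -0.128, 0, 0], [0.085, -0.13, 0, 0], [0, 0, 0, 0], [0, 0, 0, 0]]])

```text
time: 38.85
position: [0.556, -0.4121, 0.2363]
orientation: [-1.171, 1.267, -1.266]
contact_force: [0.3, 0.3, -3.3]
width: 0.023
```

```bash
python3 -c "
from h import *
imf(); o,p,d=shot('wrist','w16'); print(o['position'])"
```

```text
t 38.85 X -0.7102 Y -0.2187 z 0.2363 psi -94.48 f [ 0.3  0.3 -3.3] fu 0.3 w 0.023 q6 0.94
[ 0.55597531 -0.41207358  0.23627838]
```

View pics/w16.png

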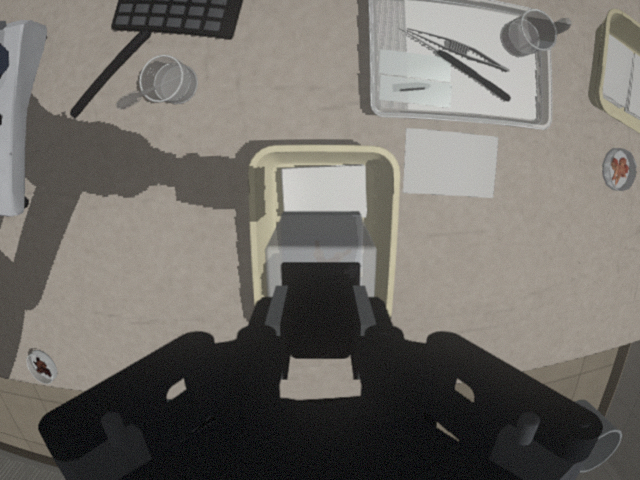

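>>> servo_tool(motion=[[[0.005, -0.01, -0.08, 0], [0, 0, -0.1, 0], [0, 0, -0.1, 0], [0, 0, -0.1, 0], [0, 0, -0.06, 0], [0, 0, -0.03, 0], [0, 0, -0.01, 0], [0, 0, 0, 0], [0, 0, 0, 0]]])

```text
time: 40.02
position: [0.5585, -0.4157, 0.0942]
orientation: [-1.171, 1.265, -1.268]
contact_force: [-0.8, 0.3, -3.9]
width: 0.0229
```

>>> servo_tool(motion=[[[0, 0, -0.008, 0], [0, 0, -0.008, 0], [0, 0, 0, 0], [0, 0, 0, 0]]])

```text
time: 40.52
position: [0.5579, -0.4152, 0.088]
orientation: [-1.171, 1.267, -1.266]
contact_force: [0.4, -0.7, -3.2]
width: 0.0229
```

>>> servo_tool(motion=[[[0, 0, -0.005, 0], [0, 0, -0.003, 0], [0, 0, 0, 0], [0, 0, 0, 0]]])

```text
time: 41.02
position: [0.5579, -0.4152, 0.0857]
orientation: [-1.171, 1.266, -1.266]
contact_force: [-0.8, -0.1, -3.9]
width: 0.0229
```

>>> servo_tool(motion=[[[0, 0, -0.003, 0], [0, 0, 0, 0], [0, 0, 0, 0]]])

```text
time: 41.4
position: [0.5582, -0.4153, 0.0855]
orientation: [-1.171, 1.266, -1.267]
contact_force: [0.0, 1.1, 1.6]
width: 0.0227
```

Contact with the floor. Release and rise.

>>> servo_tool(motion=[[[0, 0, 0, 0], [0, 0, 0, 0], [0, 0, 0, 0], [0, 0, 0.03, 0], [0, 0, 0.1, 0], [0, 0, 0.15, 0], [0, 0, 0.15, 0], [-0.1, 0.1, 0.12, 0], [-0.15, 0.1, 0, 0], [0, 0, 0, 0]]], grip=1)

```text
time: 42.65
position: [0.4799, -0.3527, 0.2494]
orientation: [-1.172, 1.269, -1.264]
contact_force: [0.3, -1.0, -0.2]
width: 0.0855
```

```bash
python3 - <<'E'
from h import *
imf(); o,p,d=shot("wrist","w17"); print(o['position'])
P=wcloud(o['position'],o['orientation'],d)
print(fitblk(P,d,0.558,-0.415,0.078,.042)); print(fitblk(P,d,0.469,-0.408,0.094,0.042))
shot("scene","s17"); shot("side","s17b")
crop("s17","c17",200,170,130,80,6); crop("s17","c18",360,320,150,120,5)
E
```

```text
t 42.65 X -0.6693 Y -0.1313 z 0.2494 psi -94.46 f [ 0.3 -1.  -0.2] fu -0.9 w 0.0855 q6 0.93
[ 0.47992735 -0.35267579  0.24937422]
{'rim': (1990, 0.0781, array([ 556.8, -415.5]), array([48.3, 48.2]), 85.4), 'grip': (929, 0.1096, array([ 557.4, -415.5]), array([24.2, 24. ]), 86.6)}
{'rim': (1821, 0.0941, array([ 468.4, -408.4]), array([48.3, 47.5]), 85.4), 'grip': (900, 0.1256, array([ 468.3, -408.8]), array([23.8, 23.7]), 86.5)}
```

View pics/w17.png

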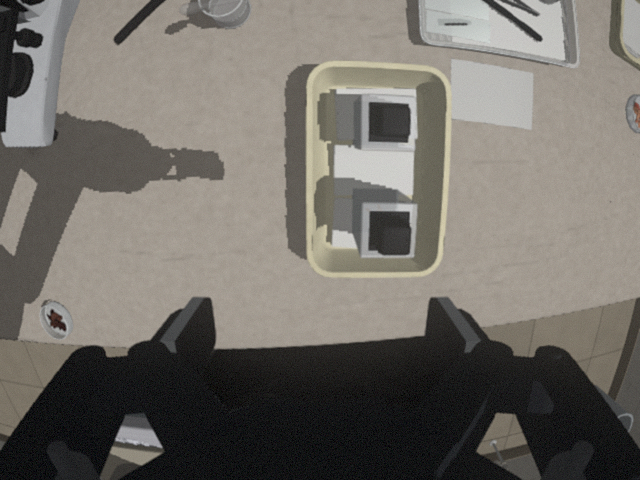

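View pics/s17.png

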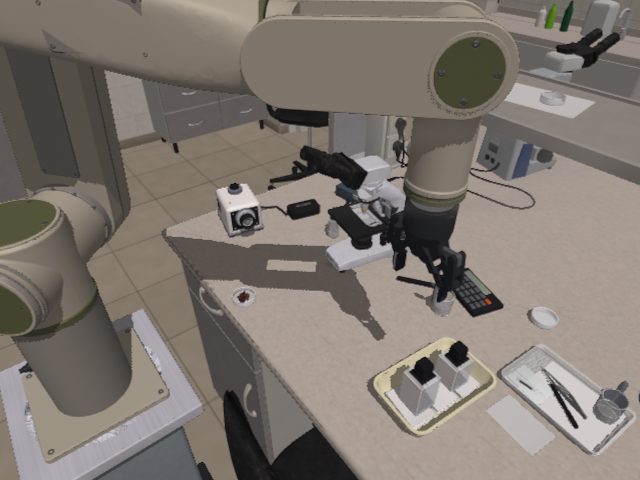

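View pics/c17.png

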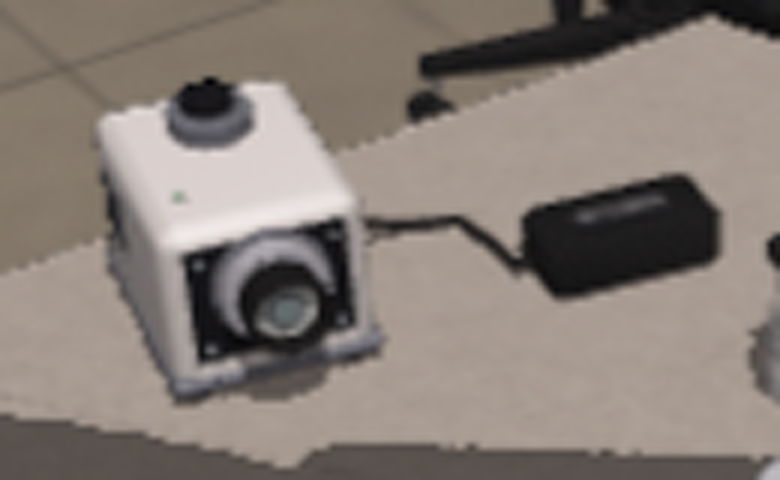

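```bash
python3 - <<'E'
from h import *
R=np.radians(85.3-90); a=np.array([np.cos(R+np.pi/2),np.sin(R+np.pi/2)]); b=np.array([np.cos(R),np.sin(R)])
for p in((.5571,-.4155),(.4684,-.4086)):
    D=np.array(p)-[.5125,-.4117]; print("short",D@a,"long",D@b)
shot("side","s18"); crop("s18","c19",180,140,260,190,3)
E
```

```text
short -0.00013276458500867437 long 0.04476139378487867
short -0.0005239123314489001 long -0.044205718135428514
```

View pics/c19.png

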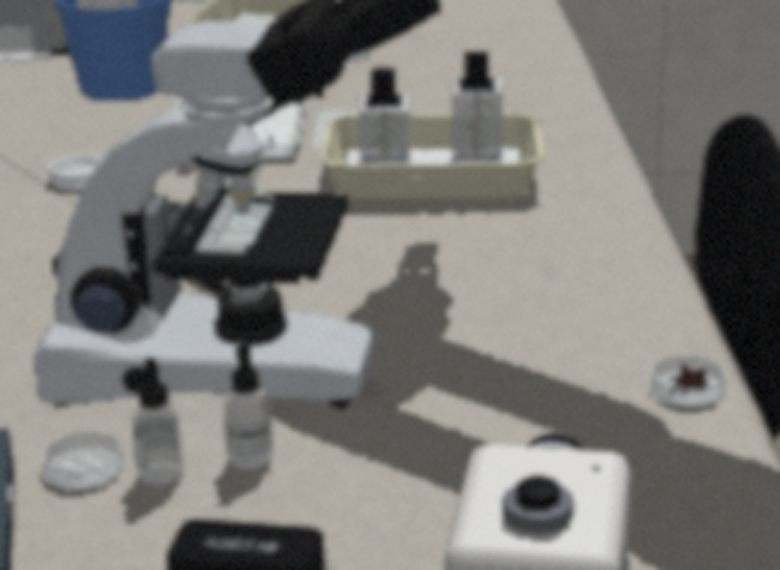

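Both blocks stand upright in the tray, and the button and ring are out. No third block is in view, and the bystanders have not moved.

```bash
python3 -c "
from station import *
print(hand_in())"
```

```text
the job is handed in; nothing more can be done
None
```

I pressed the record button fully down and let it up. Then I imaged the tall block and the middle block: left, front and right side of each. Only those two blocks were on the worktop; neither fixed camera showed a short block.

- **Exposures:** in all six the ring was pushed to its stop with about 9–11 N, for at least 0.6 s. Each block was centred to about 1 mm and aligned to within 0.3°. These figures come from the measured tool position, the wrist force and the camera fits, since the ring's travel cannot be read directly.
- **Blocks in the tray:** the last wrist picture shows both upright on the floor of the near cream tray, 44 mm either side of its centre. Their tops were 94 mm and 78 mm above the worktop, which matches standing on the 2 mm floor.
- **Other checks:** the ring is out and the record button is up. The gripper was open and clear of everything when I handed in. The dropper bottle, seed dish and beaker look unmoved, and I saw no block knocked aside.
- **A reading that disagreed:** depth pictures put the tray's filter papers at about 12 mm, but both blocks met the floor at about 2 mm, so I went by the contact.

The job was handed in at about 43 s of the 210 s, and no verdict was reported.

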